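# Hold the dust-pot lid half-turned on the bench extractor

## Robot

A 6-joint arm with a two-finger parallel gripper is mounted at the origin on the work surface. World frame = base frame: x ahead of the robot, y to its left, z up, the work surface at z = 0. Lengths are in mm, angles in rad, forces in N, time in s.
With the tool pointing down it reaches from about 375 to 900 mm from the base axis. Payload 3.1 kg.
Tool frame: the origin (TCP) lies at the very end of the fingers, on their centre line; the grasp point (between the pads) lies 19 mm behind it; x points along the fingers, z is the direction in which the jaws open and shut, and the axes are right-handed (so a half turn about x gives the same grasp; the last joint's range is limited). The gripper opens to 85 mm and grips with 20 to 120 N. Pads are 22 mm wide; open, the fingers measure 114 mm over their backs; the gripper's body (76 mm by 85 mm) begins 54 mm behind the grasp point. The pads swing forward as they close: fully open they stand 13 mm farther back than shut.
Start: joints at [-0.178, 0.527, 1.433, -0, 1.181, -0.178], TCP at [624.977, 0.034, 231.31] pointing down, gripper open.
Joint ranges: [-3.08, 3.08], [-0.75, 2.2], [0.22, 2.44], [-1.43, 4.57], [0, 2.65], [-2.85, 2.85]. Speed limits (rad/s): [2.79, 2.79, 3.14, 3.14, 3.14, 3.14].

## Interface

Orientations are given as a rotation vector (axis times angle).
In Python, from workcell import manip gives the robot as it stands.
- The arm moves only by the tool carry_out, never from a script. Its arguments are lists of equal length, an entry for each row: "rot": the turn, a rotation vector about the tool's x, y, z in degrees, a list of three; "offset": the shift along the tool's x, y, z in m, a list of three; "fingers": the opening, from 0 (shut) to 1 (fully open). A call has 1 to 20 rows; each row is the pose to reach, as a shift and turn from the pose commanded when the call began, along the tool's axes at that moment; what a row does not reach only later rows make up. A row lasts 1/10 s, in which the tool goes at most 50 mm and 8.59 degrees, less where a joint would pass 70% of its speed; a pose out of reach is approached as far as the arm can. A call with a gripper value outside its range is refused whole. The fingers move at their own pace and stop on an object; "newtons" is the grip in N (left out, the last holds). Time passes only in rows, so rows that repeat a pose let the fingers close. It gives the time, the measured TCP pose, the force and the opening at its end, in the units of the state.
- manip.read_state(): the state, without advancing time (a new reading comes with each control period).
- manip.get_image(name): name is "scene" or "side" or "wrist"; returns a dict with "img" (384x512x3 uint8, blue, green, red), "fx", "fy", "cx", "cy" (pixels), "extrinsics" (4x4, takes a point from camera to world coordinates). Camera axes: x right, y down, z forward; pixel columns grow to the right and rows downward; lengths in mm; the calibration is good to about 2 mm. A picture is of the moment at which its call begins. There is no depth.
- manip.job_done(): hands the job in, once; it reports no verdict.
The state is a dict: "t": time; "q": joint angles; "joint_vel": joint speeds; "effort": joint torques, N m; "tcp_pos": TCP position; "orientation": TCP orientation; "force": force on the tool from outside, world axes, zero at the start; "wrist_torque": the same for the moment, N m; "width": opening from 0.0 (shut) to 1.0 (fully open).
Only numpy, scipy, OpenCV 4.12 (cv2) and the standard library are available. Lean on these libraries where they do the work, as an engineer would, in place of code of your own. Each camera call takes 0.05 s, during which the arm holds its last target.

## Task

First push the extractor's filter door shut until it snaps home on its catch. Then put the lid into the mouth of the dust pot, press it fully down, turn it clockwise half-way towards its lock (grip ridge in line with the thin fin on the rim), never on into the lock click, and finish while still gripping it there: it is sprung and would turn back. Leave the other things on the bench where they are.

Things in the scene. Friction and masses are not known exactly. Their poses are not given: they have to be found in the camera images.
- extractor: Fixed bench dust extractor; front is its -x. Origin at table height. Dark base plate 12 thick, x -65 to 115, y -180 to 155 (mm, own axes). On its -y half a grey filter housing, x -50 to 110, y -170 to -10, 135 high over the table, with a hinged door on the front; on its +y half the round grey dust pot, 96 dia, 110 high, axis at x 0, y 100.
- pot_mouth (a point): Centre of the pot's round mouth, level with its rim, 110 mm over the table; axes as the extractor's. Hole 64 dia, 30 deep, with two slots along +x and -x, 15 wide, out to 41 radius, for the lid's lugs. Lip 8 thick; under it the lugs turn clockwise (from above) only; a stop blocks them about 7 deg anticlockwise of the slots.
- entry_mark (a point): Middle of two small studs on the outside of the pot's rim, in line with the front (-x) slot: the lid goes in with its ridge pointing here. Rim height.
- half_mark (a point): The half-way mark: a thin radial fin, 16 long, 4 wide, outside the pot's rim and 3 mm higher, 40 deg (0.70 rad) clockwise (from above) of the studs about the pot's axis. Point at its middle, 57 mm from the axis.
- lock_mark (a point): The lock mark: a wide low block, 22 wide, outside the pot's rim, 83 deg clockwise of the studs. The lid meets a sprung click pin at a turn of about 1.08 rad from the entry and clicks into the lock at about 1.45 rad.
- return_ring (a joint): Sprung ring inside the pot that the lid's lugs push round (rad): 0 at rest, grows as the lid turns clockwise, reads about 0.12 less than the lid's turn (about 0.58 at half-way). Its spring turns the lid back if let go (0.10 N m at 0, 0.16 N m at half-way).
- lid: Loose lid, 0.2 to 0.33 kg, standing on its boss. Origin: centre of boss underside, z up. Boss 58 dia, 24 tall, foot tapered to 50; two lugs along +x and -x, 8 wide, out to 36.5 radius, 6 to 13 up. Disc 92 dia, 24 to 32 up. Grip bar 50 long (x), 14 thick (y), 32 to 70 up; low ridge 88 x 8 along x. Same after a half revolution. Enters with its x along the extractor's x.
- lid_seat (a point): Centre of the lid disc's underside, 24 mm above the lid's origin; lies at pot_mouth when the lid is fully in.
- filter_door (a joint): Angle of the filter door (rad), about a vertical axis: 0 shut, grows as its free (+y) edge swings out to the front (anticlockwise from above); stays where left. From 0.11 to 0.01 a sprung ball catch acts: it resists with a few N at the free edge down to about 0.06, then draws the door in to a hard stop at 0.
- door_hinge (a point): Point on the door's vertical hinge axis, at the door's -y edge, 128 mm over the table.
- door_push (a point): Point on the door's outer face, 130 mm from the hinge axis, 90 over the table: a good place to push. Axes are the door's: -x out of the outer face, +y to the free edge. Plain door 10 thick, 158 wide, from 16 to 128 over the table; outer face 10 mm in front of the hinge axis.
- compound_jar: Bystander: small closed jar, 42 dia x 50 tall, upright (mm); origin at its underside. Leave it alone.
- handpiece: Bystander: rotary tool handpiece, a 34 dia cylinder about 170 long lying on its side (mm); origin at its underside. Leave it alone.
- brush: Bystander: hand brush lying flat (mm); origin at its underside. Leave it alone.
- collet_nut: Bystander: plain steel nut blank, 28 dia x 22 tall (mm); origin at its underside. Leave it alone.
- felt_wheel: Bystander: small felt wheel lying flat, 48 dia x 22 tall (mm); origin at its underside. Leave it alone.
- bit_tray: Bystander: open white tray 100 x 140 x 35 with bits in it (mm); origin at its underside. Leave it alone.
Things that resemble listed ones, but are neither listed nor needed, are in the scene too. Several things look just like the lid: the one meant starts farthest to the robot's left.

How it is judged:
By the outcome, as a careful person would: the job done as asked, in the order asked, and still so for the second after the job is handed in, while the arm keeps its last pose, push and grip.
It also fails if it takes over 61 s, if anything falls off the work surface, if the arm or the gripper's body presses on something with over 40 N, if the wrist force passes 120 N, or if a joint passes its speed limit or range.

## Working session

There is one attempt and no reset: what is moved stays moved. The work goes in short steps, Python scripts to look and compute and a tool call to move; the robot and the scene stay as the last step left them, time stands still between calls to the robot, and variables do not carry over. Pictures are saved under pics/ and viewed, and the job is handed in when it is done.

Besides the shell and the picture viewer there is one more tool, called after "Emit:" by a JSON object that holds its "fn" and its "kwargs", one argument or row to a line. carry_out: Moves the arm, as the interface text tells. Its arguments: {"type":"object","properties":{"rot":{"type":"array","items":{"type":"array","items":{"type":"number"}}},"offset":{"type":"array","items":{"type":"array","items":{"type":"number"}}},"fingers":{"type":"array","items":{"type":"number"}},"newtons":{"type":"number"}},"required":["rot","offset","fingers"]}

```bash
ls; mkdir -p pics; cat > h.py <<'E'
import numpy as np, cv2
from scipy.spatial.transform import Rotation as R
from workcell import manip
def grab(n,fn):
    d=manip.get_image(n); cv2.imwrite('pics/'+fn+'.png',d['img']); np.savez('pics/'+fn+'.npz',img=d['img'],K=[d['fx'],d['fy'],d['cx'],d['cy']],E=np.array(d['extrinsics'])); return d
def load(fn):
    z=np.load('pics/'+fn+'.npz'); return z['img'],z['K'],z['E']
def ray(fn,u,v):
    _,K,E=load(fn); d=E[:3,:3]@np.array([(u-K[2])/K[0],(v-K[3])/K[1],1]); return E[:3,3],d/np.linalg.norm(d)
def plane(fn,u,v,z):
    o,d=ray(fn,u,v); return o+d*(z-o[2])/d[2]
def proj(fn,p):
    _,K,E=load(fn); c=E[:3,:3].T@(np.array(p)-E[:3,3]); return K[0]*c[0]/c[2]+K[2],K[1]*c[1]/c[2]+K[3]
E
python3 - <<'E'
from h import *
for n in ['scene','side','wrist']:
    d=grab(n,n+'0'); print(n,d['fx'],np.round(d['extrinsics'],3).tolist())
    cv2.imwrite('pics/%s0b.png'%n,cv2.resize(d['img'],(800,600),interpolation=cv2.INTER_CUBIC))
print(manip.read_state())
E
```

```text
pics
scene 400.48225363680746 [[-0.776, 0.35, -0.525, 1247.654], [0.631, 0.439, -0.64, 953.394], [0.007, -0.828, -0.561, 899.583], [0.0, 0.0, 0.0, 1.0]]
side 387.52898545189544 [[0.788, -0.43, 0.44, -46.244], [-0.615, -0.531, 0.583, -700.055], [-0.017, -0.73, -0.683, 957.653], [0.0, 0.0, 0.0, 1.0]]
wrist 303.78547238813076 [[1.0, 0.0, -0.001, 624.683], [0.0, -0.961, -0.275, 69.674], [-0.001, 0.275, -0.961, 373.558], [0.0, 0.0, 0.0, 1.0]]
{'t': 0.15, 'q': array([-1.78497835e-01,  5.28302375e-01,  1.43361933e+00,  3.93490393e-05,
        1.18141056e+00, -1.78506512e-01]), 'joint_vel': array([-6.52318002e-05, -2.24656754e-03, -2.61737674e-03,  2.03203174e-03,
       -1.61150136e-04, -5.15727024e-04]), 'effort': array([ 1.17890530e-03, -4.42742836e+01, -1.78276026e+01, -2.15643640e-04,
        5.61750654e-03, -9.84718270e-06]), 'tcp_pos': array([6.24443311e+02, 1.42229087e-01, 2.30524243e+02]), 'orientation': array([2.75724724e-04, 1.57250182e+00, 2.65839784e-04]), 'force': array([ 0.40442664, -0.92375398,  0.0116945 ]), 'wrist_torque': array([-0.00876364, -0.03467719,  0.03822801]), 'width': 1.0004426135148263}
```

View pics/scene0b.png

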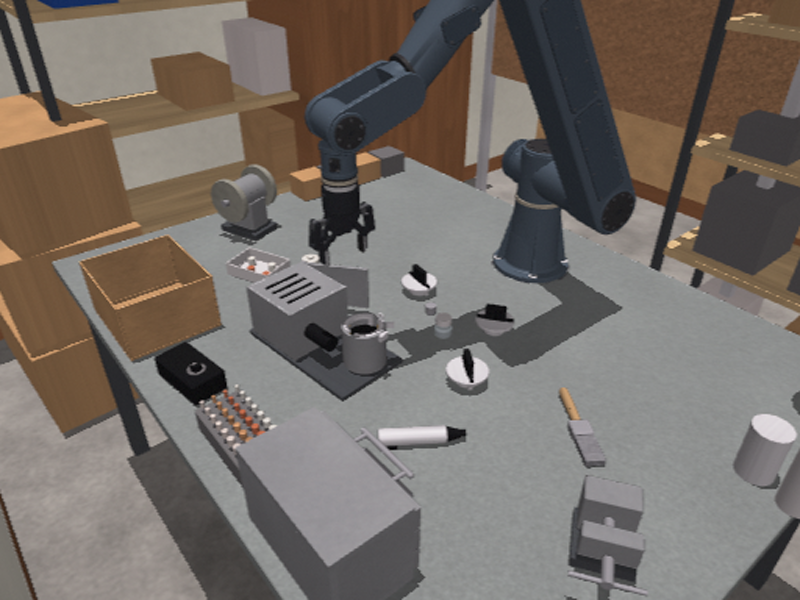

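View pics/side0b.png

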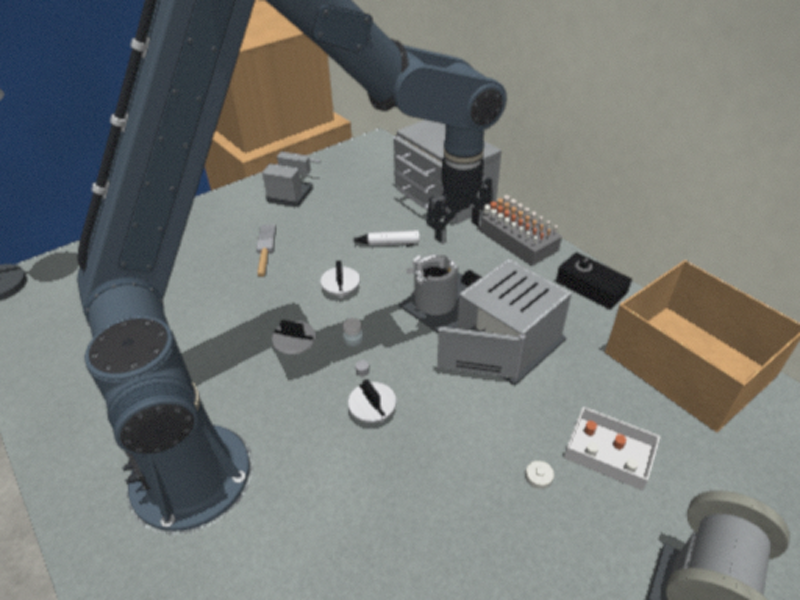

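View pics/wrist0b.png

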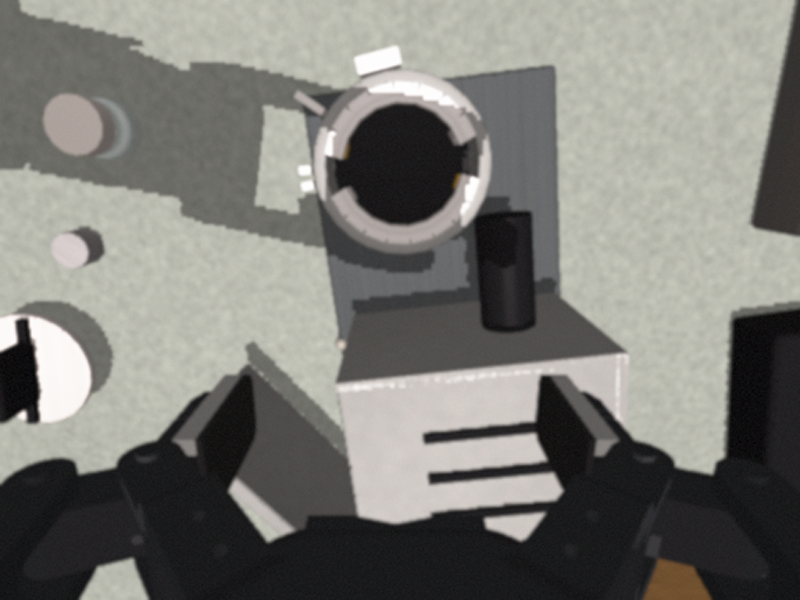

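```bash
python3 - <<'E'
from h import *
s=1.5625
for n,u,v in [('A far',340,282),('B mid',292,337),('C near',372,404)]:
    print('side',n,plane('side0',u/s,v/s,28).round(1))
for n,u,v in [('A',467,374),('B',495,320),('C',419,286)]:
    print('scene',n,plane('scene0',u/s,v/s,28).round(1))
for n,u,v,z in [('mouth',403,160,110),('studs',306,178,110),('fin',308,102,113),('lock',378,60,105),('hous front corner',338,384,135),('hous back',626,353,135),('doortop free',252,345,128),('doortop nearhinge',340,458,128),('doorend',232,485,128)]:
    print(n,plane('wrist0',u/s,v/s,z).round(1))
img,_,_=load('wrist0'); cv2.imwrite('pics/w_crop.png',cv2.resize(img[20:180,170:330],None,fx=4,fy=4,interpolation=cv2.INTER_CUBIC)[:600])
img,_,_=load('side0'); cv2.imwrite('pics/s_crop.png',cv2.resize(img[150:280,150:350],None,fx=4,fy=4,interpolation=cv2.INTER_CUBIC))
img,_,_=load('wrist0'); cv2.imwrite('pics/w_crop2.png',cv2.resize(img[200:350,130:280],None,fx=4,fy=4,interpolation=cv2.INTER_CUBIC)[:600])
E
```

```text
side A far [484.  240.8  28. ]
side B mid [305.3 156.7  28. ]
side C near [334.4 -93.7  28. ]
scene A [497.3 260.7  28. ]
scene B [308.8 161.5  28. ]
scene C [353.2 -65.   28. ]
mouth [628.6  70.3 110. ]
studs [576.3  61.  110. ]
fin [579.9  98.8 113. ]
lock [615.5 119.8 105. ]
hous front corner [592.9 -48.5 135. ]
hous back [749.2 -30.  135. ]
doortop free [545.1 -28.3 128. ]
doortop nearhinge [ 591.6 -100.4  128. ]
doorend [ 525.4 -119.3  128. ]
```

View pics/w_crop.png

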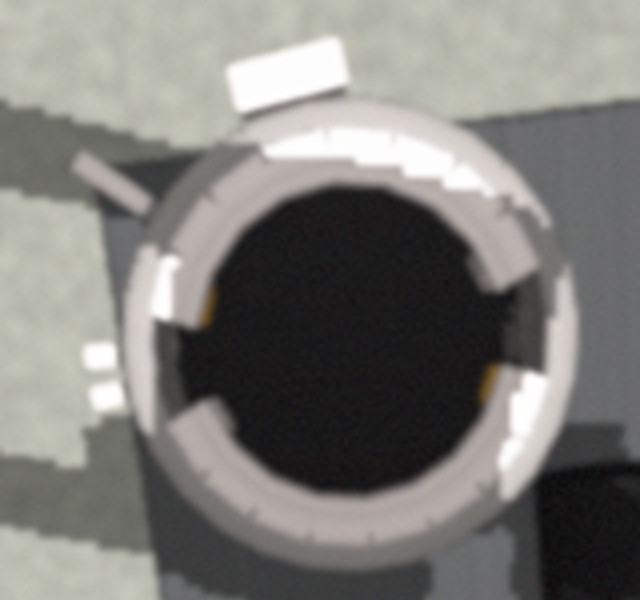

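View pics/s_crop.png

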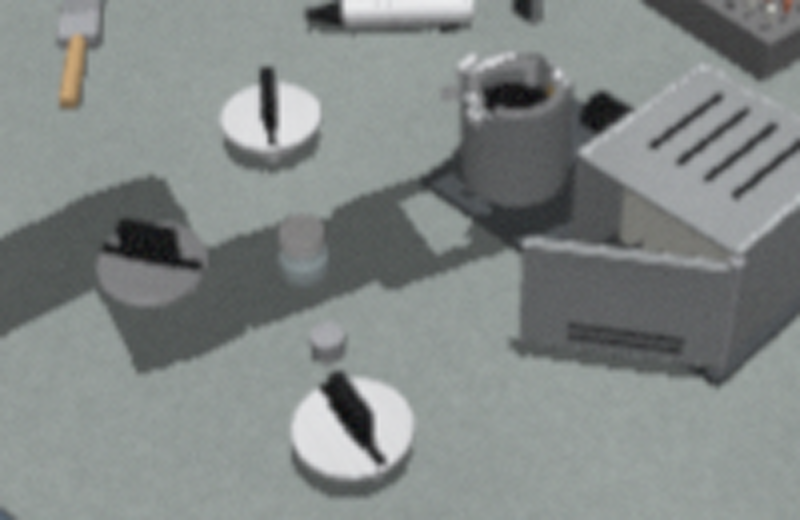

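View pics/w_crop2.png

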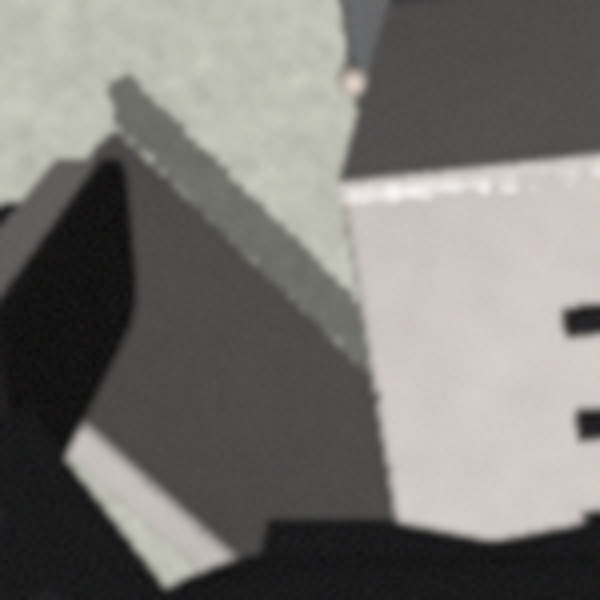

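The wrist picture shows the pot mouth at about (403,160), the studs at (306,178), the fin at (308,102), the lock block at (378,60) and the open door at lower left (800x600 pixels).

There are three lid lookalikes in the side view: A (340,282) at y≈250, B (292,337) at y≈158 and C (372,404) at y≈-80. A has the greatest y, so it is farthest to the robot's left and is the one meant. The crop shows it as a white disc with a black bar, the same as the others.

Next I measure the door.

```bash
python3 - <<'E'
from h import *
img,_,_=load('side0'); cv2.imwrite('pics/s_door.png',cv2.resize(img[165:265,265:385],None,fx=6,fy=6,interpolation=cv2.INTER_CUBIC))
img,_,_=load('scene0'); cv2.imwrite('pics/c_door.png',cv2.resize(img[150:250,150:270],None,fx=6,fy=6,interpolation=cv2.INTER_CUBIC))
E
```

```text
(no output)
```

View pics/s_door.png

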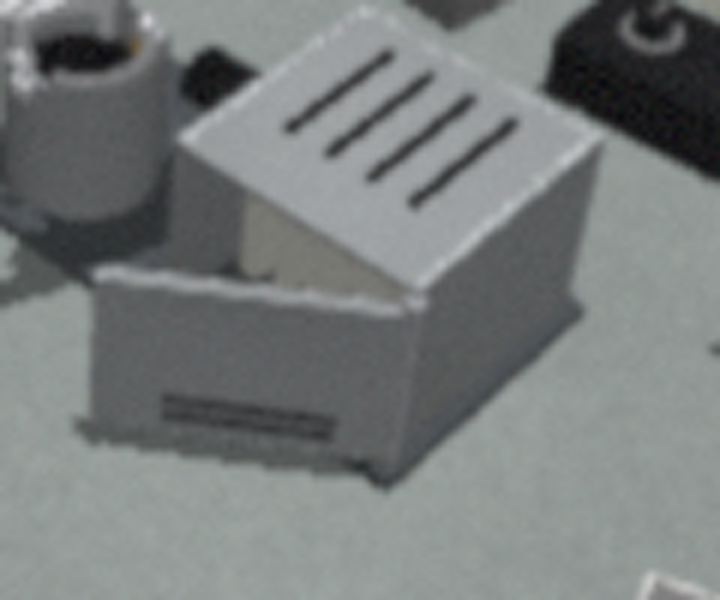

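View pics/c_door.png

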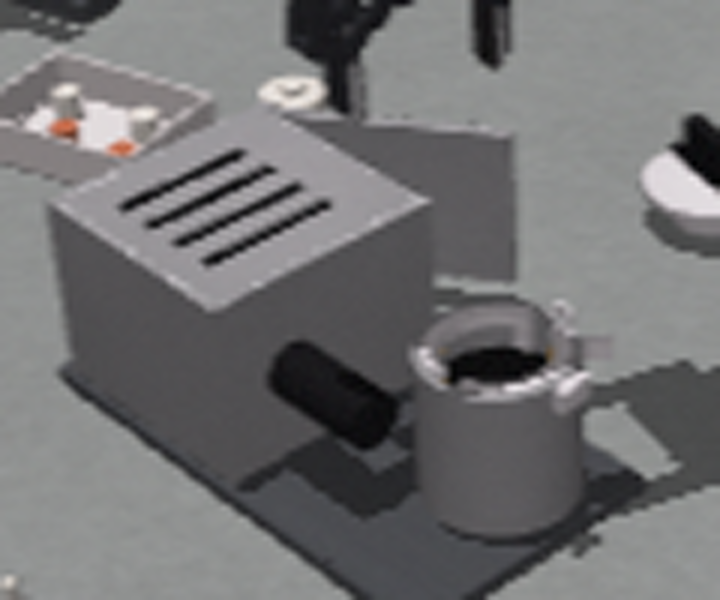

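```bash
python3 - <<'E'
from h import *
def sd(u,v,z): return plane('side0',265+u/6-.4,165+v/6-.4,z).round(1)
def sc(u,v,z): return plane('scene0',150+u/6-.4,150+v/6-.4,z).round(1)
print('side: door free outer',sd(97,272,128),'hinge end outer',sd(415,310,128),'house FL',sd(180,138,135),'FR',sd(420,292,135),'BR',sd(602,138,135),'BL',sd(362,8,135))
print('scene: door free inner',sc(515,137,128),'house FL',sc(432,203,135),'BL',sc(212,310,135),'BR',sc(50,203,135),'FR',sc(280,108,135))
E
```

```text
side: door free outer [499.7 -92.2 128. ] hinge end outer [ 603.7 -209.7  128. ] house FL [593.1 -49.6 135. ] FR [ 609.  -206.9  135. ] BR [ 764.3 -188.4  135. ] BL [744.3 -33.  135. ]
scene: door free inner [503.6 -79.  128. ] house FL [592.8 -40.1 135. ] BL [749.2 -26.4 135. ] BR [ 767.4 -179.3  135. ] FR [ 604.1 -188.8  135. ]
```

Housing corners from three views agree to within about 10 mm, giving an extractor yaw of about 6.5°. The door's outer top edge runs from (604,-210) to (500,-92), which is 157 mm long (158 expected) and about 0.6 rad open. I move to the front of the door with fingers shut.

Emit:
{"fn": "carry_out", "kwargs": {
  "rot": [
    [0, 0, 0],
    [0, 0, 0],
    [0, 0, 0],
    [0, 0, 0],
    [0, 0, 0],
    [0, 0, 0],
    [0, 0, 0],
    [0, 0, 0],
    [0, 0, 0],
    [0, 0, 0]
  ],
  "offset": [
    [0, -0.035, -0.035],
    [0, -0.07, -0.07],
    [0, -0.105, -0.105],
    [0, -0.14, -0.14],
    [0.03, -0.15, -0.15],
    [0.07, -0.15, -0.15],
    [0.11, -0.15, -0.15],
    [0.15, -0.15, -0.15],
    [0.155, -0.15, -0.15],
    [0.155, -0.15, -0.15]
  ],
  "fingers": [0, 0, 0, 0, 0, 0, 0, 0, 0, 0],
  "newtons": 60
}}

```text
t: 1.15
tcp_pos: [474.4, -149.6, 75.6]
orientation: [0.001, 1.573, 0.001]
force: [0.7, -0.6, 0.7]
width: -0.002
```

```bash
python3 - <<'E'
from h import *
d=grab('wrist','wrist1');cv2.imwrite('pics/wrist1b.png',cv2.resize(d['img'],(800,600)))
d=grab('side','side1');cv2.imwrite('pics/side1c.png',cv2.resize(d['img'][150:280,220:380],(800,600*130*8//(6*160)*1)) if 0 else cv2.resize(d['img'][150:270,220:380],(800,600)))
s=manip.read_state();print(s['t'],s['tcp_pos'],s['force'],s['width'])
E
```

```text
1.25 [ 476.10863766 -150.46598512   77.66323775] [-1.02200197  0.06970802 -0.61529283] -0.0027818718720191934
```

View pics/wrist1b.png

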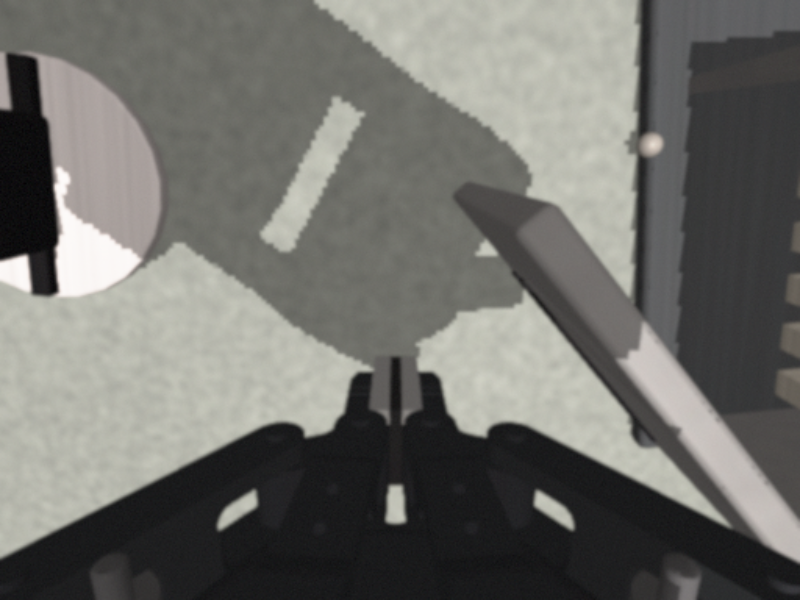

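View pics/side1c.png

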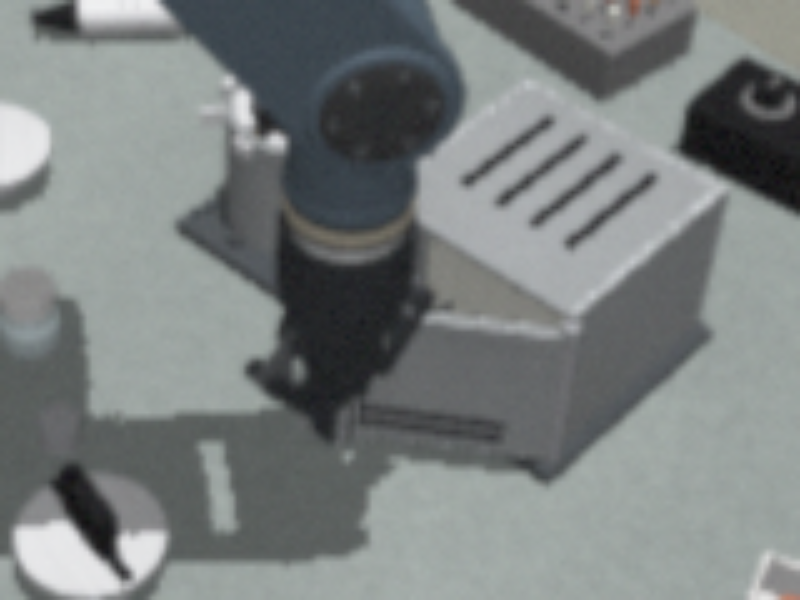

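```bash
python3 - <<'E'
from h import *
s=1.5625
print(plane('wrist1',519/s,226/s,128),plane('wrist1',553/s,206/s,128),plane('wrist1',749/s,535/s,128))
H=np.array([611,-203.]);y=np.radians(6.5)
for a in [.61,.5,.4,.3,.2,.12,.06,.03,0]:
    t=a+y; n=-np.array([np.cos(t),np.sin(t)]); e=np.array([-np.sin(t),np.cos(t)])
    print(a,(H+130*e+25*n-[475,-150]).round(0))
E
```

```text
[498.28218669 -92.04364044 128.        ] [504.41859553 -88.28203638 128.        ] [ 556.65473938 -163.41624853  128.        ]
0.61 [31. 28.]
0.5 [41. 39.]
0.4 [50. 48.]
0.3 [61. 56.]
0.2 [72. 63.]
0.12 [82. 68.]
0.06 [89. 71.]
0.03 [93. 72.]
0 [96. 73.]
```

Emit:
{"fn": "carry_out", "kwargs": {
  "rot": [
    [0, 0, 0],
    [0, 0, 0],
    [0, 0, 0],
    [0, 0, 0],
    [0, 0, 0],
    [0, 0, 0],
    [0, 0, 0],
    [0, 0, 0],
    [0, 0, 0]
  ],
  "offset": [
    [0, 0.014, 0.012],
    [0, 0.028, 0.026],
    [0, 0.039, 0.041],
    [0, 0.048, 0.05],
    [0, 0.056, 0.061],
    [0, 0.063, 0.072],
    [0, 0.066, 0.077],
    [0, 0.068, 0.082],
    [0, 0.068, 0.082]
  ],
  "fingers": [0, 0, 0, 0, 0, 0, 0, 0, 0]
}}

```text
t: 2.15
tcp_pos: [549.9, -84.4, 77.5]
orientation: [-0.004, 1.586, -0.0]
force: [-20.8, -15.0, 18.1]
width: -0.001
```

```bash
python3 - <<'E'
from h import *
d=grab('wrist','wrist2');cv2.imwrite('pics/wrist2b.png',cv2.resize(d['img'],(800,600)))
s=manip.read_state();print(s['t'],s['tcp_pos'],s['force'],s['width'])
E
```

```text
2.2 [549.9288627  -84.33364239  77.50119955] [-20.82738481 -13.51722172  16.8300061 ] -0.0011642429479593716
```

View pics/wrist2b.png

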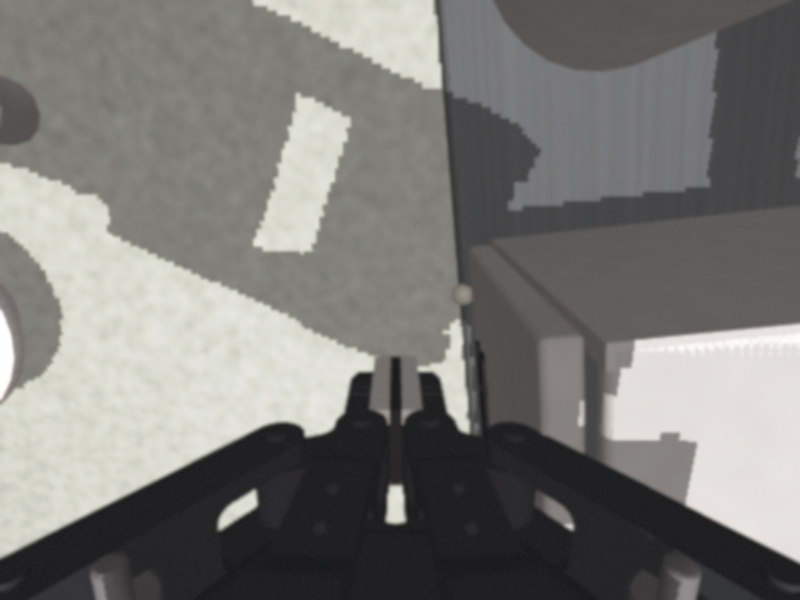

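The door is now nearly shut, but the wide finger linkage bears on its top edge (force about 30 N). I back off, raise the tool so that only the pads touch, and finish the push.

Emit:
{"fn": "carry_out", "kwargs": {
  "rot": [
    [0, 0, 0],
    [0, 0, 0],
    [0, 0, 0],
    [0, 0, 0],
    [0, 0, 0],
    [0, 0, 0],
    [0, 0, 0],
    [0, 0, 0]
  ],
  "offset": [
    [0, 0, -0.03],
    [-0.01, 0, -0.04],
    [-0.027, 0, -0.035],
    [-0.027, 0, -0.02],
    [-0.027, 0.003, -0.005],
    [-0.027, 0.004, 0.005],
    [-0.027, 0.005, 0.012],
    [-0.027, 0.005, 0.012]
  ],
  "fingers": [0, 0, 0, 0, 0, 0, 0, 0]
}}

```text
t: 3.0
tcp_pos: [568.7, -76.8, 103.4]
orientation: [-0.001, 1.573, 0.001]
force: [-1.8, -1.2, 0.6]
width: -0.0
```

```bash
python3 - <<'E'
from h import *
d=grab('wrist','wrist3');cv2.imwrite('pics/wrist3b.png',cv2.resize(d['img'],(800,600)))
s=manip.read_state();print(s['t'],s['tcp_pos'],s['force'],s['width'])
E
```

```text
3.05 [568.65384672 -76.75832097 103.2671833 ] [-1.14241504 -0.19512288  1.03129634] -0.002523253344215762
```

View pics/wrist3b.png

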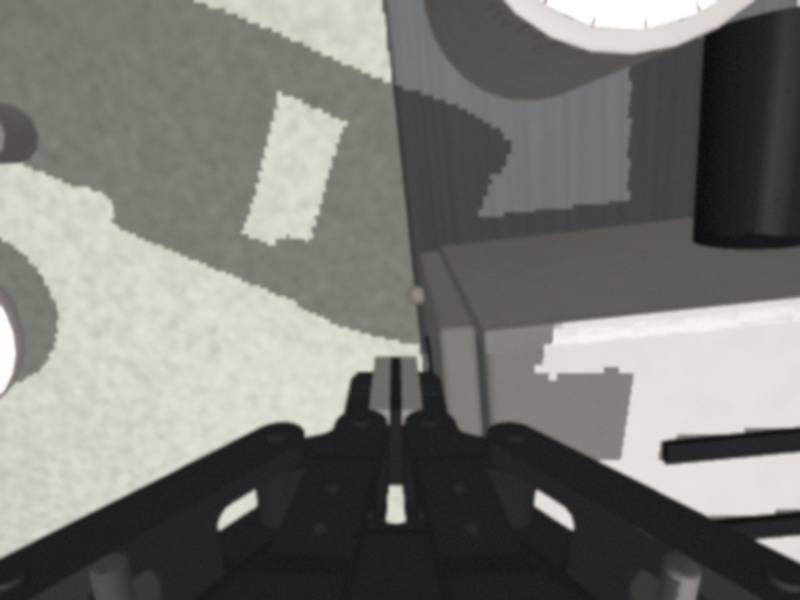

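Emit:
{"fn": "carry_out", "kwargs": {
  "rot": [
    [0, 0, 0],
    [0, 0, 0],
    [0, 0, 0],
    [0, 0, 0]
  ],
  "offset": [
    [0, 0, 0.003],
    [0, 0.001, 0.006],
    [0, 0.001, 0.009],
    [0, 0.001, 0.009]
  ],
  "fingers": [0, 0, 0, 0]
}}

```text
t: 3.45
tcp_pos: [569.1, -76.5, 103.1]
orientation: [-0.002, 1.591, 0.002]
force: [-18.1, -7.3, 13.6]
width: -0.005
```

```bash
python3 - <<'E'
from h import *
d=grab('side','side4');cv2.imwrite('pics/side4c.png',cv2.resize(d['img'][150:270,220:380],(800,600),interpolation=cv2.INTER_CUBIC))
d=grab('scene','scene4');cv2.imwrite('pics/scene4c.png',cv2.resize(d['img'][130:250,140:300],(800,600),interpolation=cv2.INTER_CUBIC))
d=grab('wrist','wrist4');cv2.imwrite('pics/wrist4c.png',cv2.resize(d['img'][140:290,210:410],(800,600),interpolation=cv2.INTER_CUBIC))
E
```

```text
(no output)
```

View pics/side4c.png

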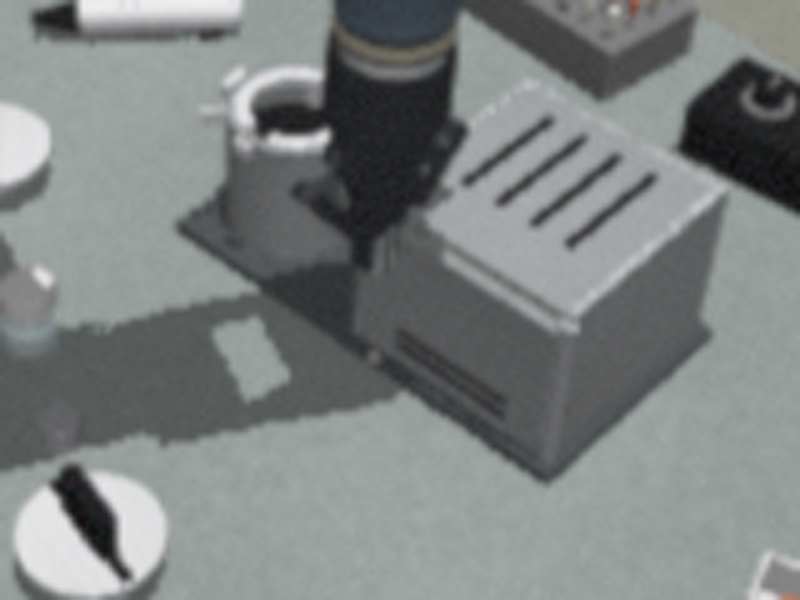

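View pics/wrist4c.png

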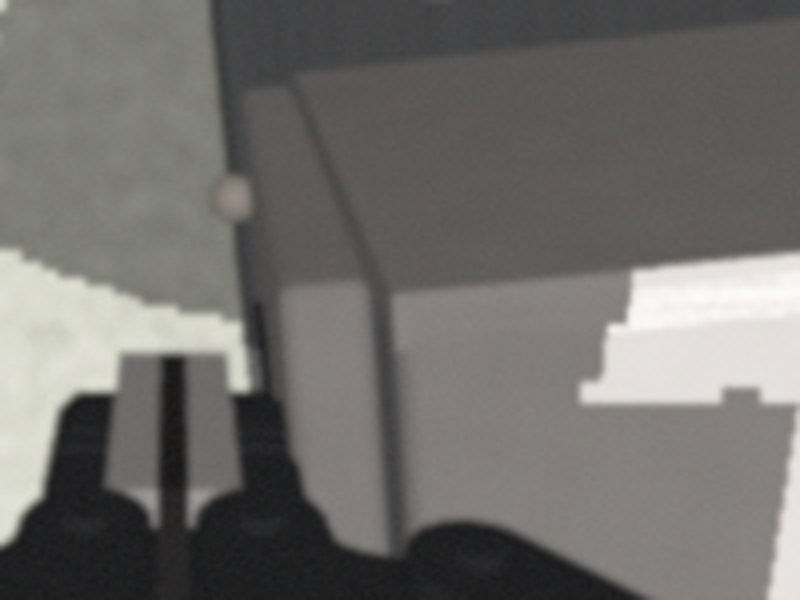

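View pics/scene4c.png

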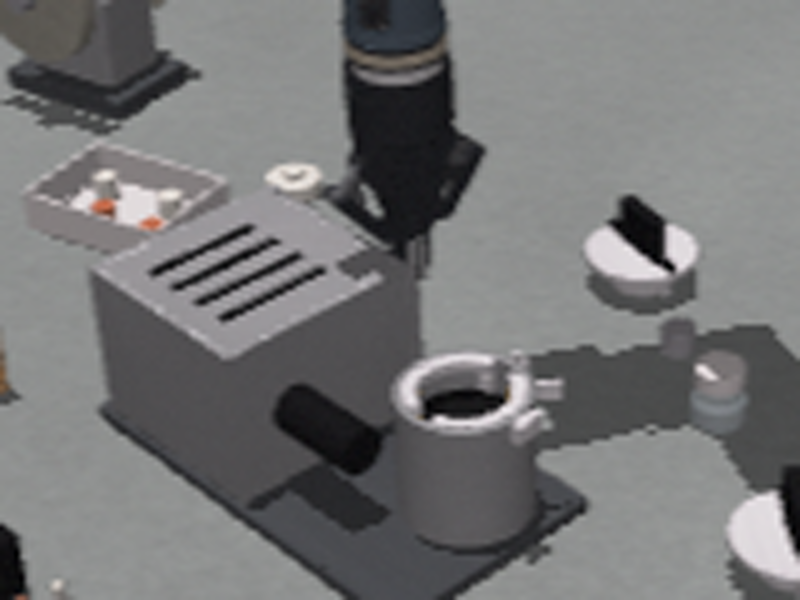

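Door looks shut with an even gap to the housing. I retreat and look from above, over the pot and door.

Emit:
{"fn": "carry_out", "kwargs": {
  "rot": [
    [0, 0, 0],
    [0, 0, 0],
    [0, 0, 0],
    [0, 0, 0],
    [0, 0, 0],
    [0, 0, 0],
    [0, 0, 0],
    [0, 0, 0],
    [0, 0, 0],
    [0, 0, 0],
    [0, 0, 0]
  ],
  "offset": [
    [0, 0, -0.02],
    [0, 0, -0.045],
    [-0.04, 0, -0.045],
    [-0.09, 0, -0.045],
    [-0.14, 0, -0.03],
    [-0.16, 0.04, 0],
    [-0.16, 0.08, 0.03],
    [-0.16, 0.11, 0.04],
    [-0.16, 0.11, 0.04],
    [-0.16, 0.11, 0.04],
    [-0.16, 0.11, 0.04]
  ],
  "fingers": [0, 0, 0, 0, 0, 0, 0, 0, 0, 0, 0]
}}

```text
t: 4.7
tcp_pos: [617.4, 33.4, 262.9]
orientation: [0.0, 1.572, -0.001]
force: [0.2, -0.1, -0.8]
width: 0.007
```

```bash
python3 - <<'E'
from h import *
d=grab('wrist','wrist5');cv2.imwrite('pics/wrist5b.png',cv2.resize(d['img'],(800,600),interpolation=cv2.INTER_CUBIC))
s=manip.read_state();print(s['t'],s['tcp_pos'],s['force'],s['orientation'])
E
```

```text
4.75 [617.39702265  33.02203658 262.98195324] [-0.20676272 -0.53117838 -0.63982454] [ 9.05929803e-04  1.57171415e+00 -1.13404211e-03]
```

View pics/wrist5b.png

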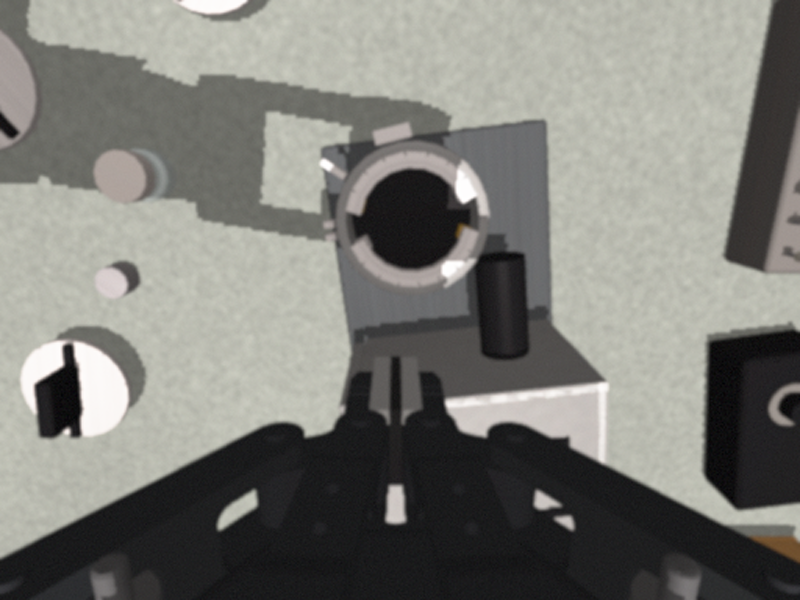

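```bash
python3 - <<'E'
from h import *
d=grab('side','side5');cv2.imwrite('pics/side5c.png',cv2.resize(d['img'][150:270,220:380],(800,600),interpolation=cv2.INTER_CUBIC))
img,_,_=load('wrist5'); cv2.imwrite('pics/w5crop.png',cv2.resize(img[75:190,200:320],(720,690),interpolation=cv2.INTER_CUBIC)[:600])
cv2.imwrite('pics/w5crop.png',cv2.resize(img[75:187,200:320],None,fx=5.3,fy=5.3,interpolation=cv2.INTER_CUBIC))
E
```

```text
(no output)
```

View pics/w5crop.png

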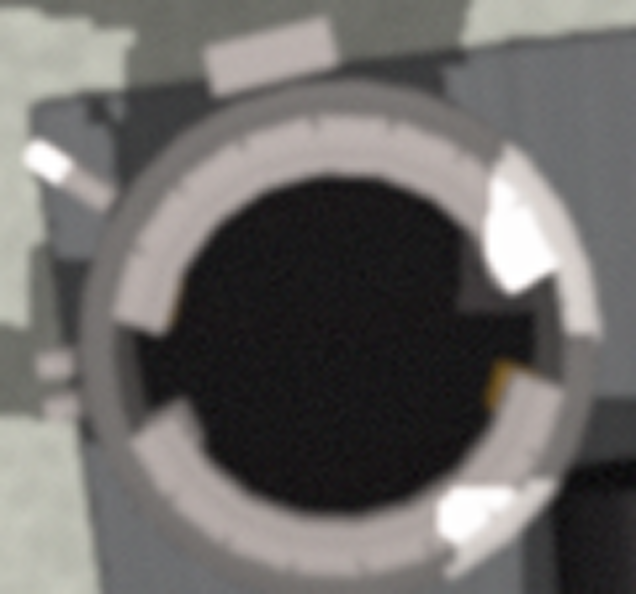

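View pics/side5c.png

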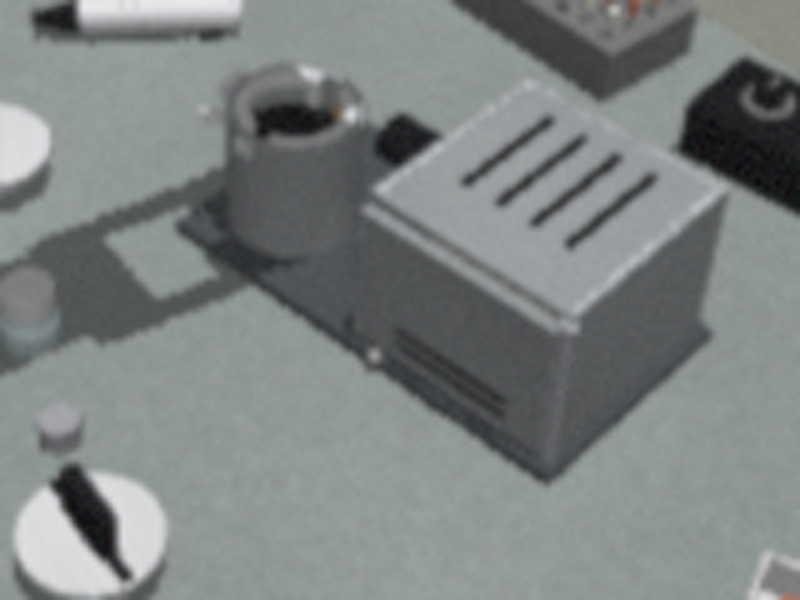

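```bash
python3 - <<'E'
from h import *
def P(u,v,z): return plane('wrist5',200+u/5.3-.4,75+v/5.3-.4,z)[:2]
# outer rim & hole points
def fit(pts,z):
    q=np.array([P(u,v,z) for u,v in pts]); A=np.c_[2*q,np.ones(len(q))]; s=np.linalg.lstsq(A,(q**2).sum(1),rcond=None)[0]
    print(s[:2].round(1),'r',round(np.sqrt(s[2]+s[0]**2+s[1]**2),1)); return s[:2]
c1=fit([(82,345),(345,80),(600,335),(105,235),(500,145),(115,450),(200,545)],110)
c2=fit([(340,173),(200,260),(260,193),(425,195),(465,225),(340,516),(250,490),(205,445),(430,490)],110)
c=(c1+c2)/2
for n,u,v,z,a in [('studs',59,385,110,0),('stud',57,362,110,0),('slotL',126,380,110,0),('fin',72,177,113,40),('finout',35,157,113,40),('lock',272,57,104,83)]:
    p=P(u,v,z)-c; print(n,np.hypot(*p).round(1),'yaw',np.degrees(np.arctan2(p[1],p[0]))%360-180+a)
p=P(558,328,110)-c; print('slotR',np.hypot(*p),np.degrees(np.arctan2(p[1],p[0])))
s=1.5625
e=lambda a,b,z:(lambda d:np.degrees(np.arctan2(d[1],d[0])))( (plane('wrist5',*np.array(b)/s,z)-plane('wrist5',*np.array(a)/s,z))[:2])
print('base top edge',e((325,147),(545,121),12),'left edge',e((353,341),(325,150),12)-90,'house top edge',e((445,404),(605,382),135), 'house0',e((338,384),(626,353),0*0+135))
E
```

```text
[628.   68.7] r 46.2
[628.6  68. ] r 31.0
studs 52.3 yaw 7.417418595435578
stud 52.1 yaw 2.7929533943185163
slotL 39.9 yaw 8.404581710341944
fin 56.5 yaw 7.673028491552259
finout 63.7 yaw 8.158310084728413
lock 52.2 yaw 6.982996396580461
slotR 39.54254230258366 5.199825526352418
base top edge 6.372288257952609 left edge 6.406210732117145 house top edge 8.720923112628341 house0 6.700127268400174
```

Door is shut: the side view shows an even gap line along its top. Pot centre is at about (628.3,68.3) and yaw is about 7.0°, consistent across studs, fin, lock, slots and edges. Next, the lid on the left, with fingers opening on the way.

Emit:
{"fn": "carry_out", "kwargs": {
  "rot": [
    [0, 0, 0],
    [0, 0, 0],
    [0, 0, 0],
    [0, 0, 0],
    [0, 0, 0],
    [0, 0, 0],
    [0, 0, 0]
  ],
  "offset": [
    [0, 0.035, -0.027],
    [0, 0.07, -0.054],
    [0.01, 0.105, -0.08],
    [0.02, 0.14, -0.105],
    [0.033, 0.166, -0.128],
    [0.033, 0.166, -0.128],
    [0.033, 0.166, -0.128]
  ],
  "fingers": [1, 1, 1, 1, 1, 1, 1]
}}

```text
t: 5.5
tcp_pos: [489.8, 199.6, 230.4]
orientation: [-0.001, 1.571, -0.0]
force: [0.2, 0.1, 0.0]
width: 0.999
```

```bash
python3 - <<'E'
from h import *
d=grab('wrist','wrist6');cv2.imwrite('pics/wrist6b.png',cv2.resize(d['img'],(800,600),interpolation=cv2.INTER_CUBIC))
s=manip.read_state();print(s['t'],s['tcp_pos'],s['force'],s['orientation'])
E
```

```text
5.55 [490.9485038  199.25317632 230.75977488] [ 0.67361215  0.45508542 -0.18375293] [ 5.08493284e-04  1.56912791e+00 -7.72288386e-04]
```

View pics/wrist6b.png

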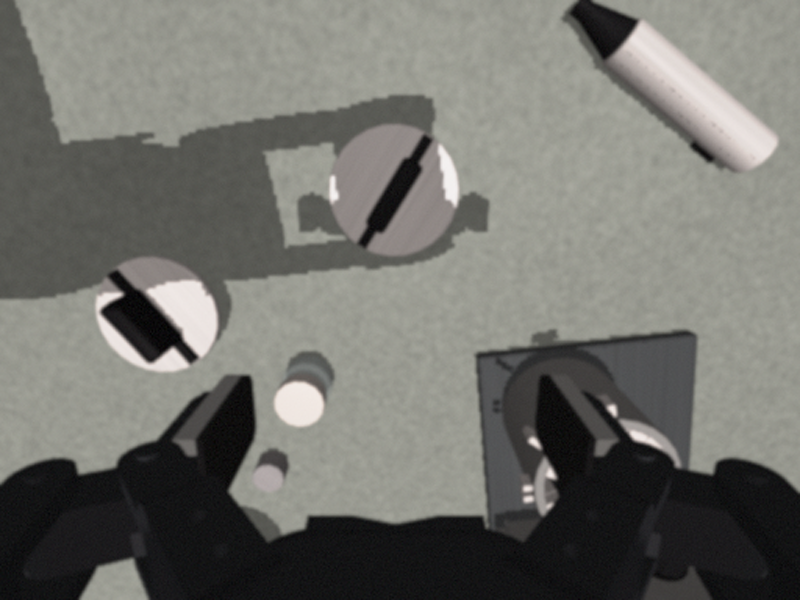

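```bash
python3 - <<'E'
from h import *
s=1.5625
def P(u,v,z): return plane('wrist6',u/s-.2,v/s-.2,z)[:2]
img,_,_=load('wrist6')
sub=img[70:170,200:305]; m=(sub.max(2)<60).astype(np.uint8)
n,l,st,cc=cv2.connectedComponentsWithStats(m); i=1+st[1:,4].argmax(); print(st[i],cc[i]+[200,70])
ys,xs=np.where(l==i); q=np.array([plane('wrist6',x+200,y+70,36)[:2] for x,y in zip(xs,ys)],np.float32)
vx,vy,x0,y0=cv2.fitLine(q,cv2.DIST_L2,0,.01,.01).ravel(); print('bar line',np.degrees(np.arctan2(vy,vx)),x0,y0)
a=P(429,138,34);b=P(362,245,34);print('ridge',a,b,np.hypot(*(a-b)),np.degrees(np.arctan2(*(a-b)[::-1])),(a+b)/2)
for pts in [[(330,190),(459,190),(394,124),(394,256),(348,144),(440,236),(349,236),(440,144)]]:
    w=np.array([P(u,v,32) for u,v in pts]);A=np.c_[2*w,np.ones(len(w))]; r=np.linalg.lstsq(A,(w**2).sum(1),rcond=None)[0]; print('disc',r[:2],np.sqrt(r[2]+r[0]**2+r[1]**2))
cv2.imwrite('pics/w6crop.png',cv2.resize(sub,None,fx=6,fy=6,interpolation=cv2.INTER_CUBIC)[:600])
E
```

```text
[ 30  17  46  71 797] [252.42659975 122.95608532]
bar line 57.93304 489.52716 248.10767
ridge [512.94730385 284.4084646 ] [466.09319816 211.16169644] 86.95053918708865 57.39398060955059 [489.52025101 247.78508052]
disc [489.45263498 248.20381675] 45.23990271963806
```

View pics/w6crop.png

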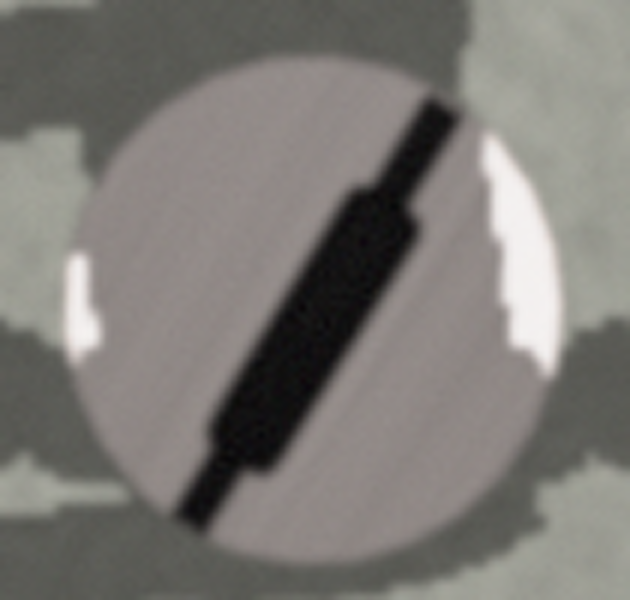

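Lid A's disc is at (394,190) in the wrist view, fitted at (489.5,248.1) with r 45 (46 expected). Ridge is 87 long (88) at 57.5°. It is the leftmost of the three. I descend with the jaws across the bar.

Emit:
{"fn": "carry_out", "kwargs": {
  "rot": [
    [8, 0, 0],
    [16, 0, 0],
    [24, 0, 0],
    [32.5, 0, 0],
    [32.5, 0, 0],
    [32.5, 0, 0],
    [32.5, 0, 0],
    [32.5, 0, 0],
    [32.5, 0, 0],
    [32.5, 0, 0],
    [32.5, 0, 0]
  ],
  "offset": [
    [0.01, 0.02, 0],
    [0.02, 0.035, 0],
    [0.03, 0.048, 0],
    [0.06, 0.048, 0],
    [0.1, 0.048, 0],
    [0.13, 0.048, 0],
    [0.155, 0.048, 0],
    [0.175, 0.048, 0],
    [0.19, 0.048, 0],
    [0.19, 0.048, 0],
    [0.19, 0.048, 0]
  ],
  "fingers": [1, 1, 1, 1, 1, 1, 1, 1, 1, 1, 1]
}}

```text
t: 6.65
tcp_pos: [491.6, 247.1, 40.5]
orientation: [0.446, 1.523, -0.445]
force: [-0.0, -0.4, -0.0]
width: 0.998
```

```bash
python3 - <<'E'
from h import *
d=grab('wrist','wrist7');cv2.imwrite('pics/wrist7b.png',cv2.resize(d['img'],(800,600),interpolation=cv2.INTER_CUBIC))
s=manip.read_state();print(s['t'],s['tcp_pos'],s['force'],s['q'])
M=R.from_rotvec(s['orientation']).as_matrix();print(M.round(3))
E
```

```text
6.7 [491.66287416 247.47091431  41.04973774] [ 0.94985794 -0.45173243  0.27120397] [ 2.63294865e-01  7.18959647e-01  1.75944133e+00 -1.05927285e-04
  6.61039181e-01  8.32152110e-01]
[[ 0.002  0.539  0.843]
 [ 0.     0.843 -0.539]
 [-1.     0.002  0.001]]
```

View pics/wrist7b.png

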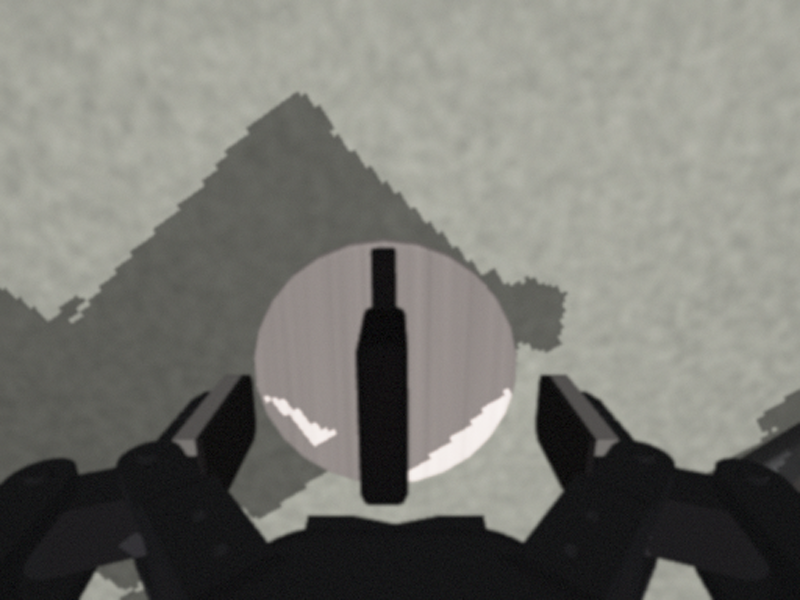

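Bar is centred at x≈383 and the finger centre is at 396 pixels, about 3 mm off. I shift the tool and then grip.

Emit:
{"fn": "carry_out", "kwargs": {
  "rot": [
    [0, 0, 0],
    [0, 0, 0],
    [0, 0, 0],
    [0, 0, 0],
    [0, 0, 0],
    [0, 0, 0],
    [0, 0, 0],
    [0, 0, 0]
  ],
  "offset": [
    [0, 0, -0.003],
    [0, 0, -0.003],
    [0, 0, -0.003],
    [0, 0, -0.003],
    [0, 0, -0.003],
    [0, 0, -0.003],
    [0, 0, -0.003],
    [0, 0, -0.003]
  ],
  "fingers": [1, 0, 0, 0, 0, 0, 0, 0],
  "newtons": 90
}}

```text
t: 7.5
tcp_pos: [487.7, 249.7, 40.4]
orientation: [0.445, 1.524, -0.444]
force: [0.5, -0.2, 1.1]
width: 0.148
```

```bash
python3 - <<'E'
from h import *
d=grab('wrist','wrist8');cv2.imwrite('pics/wrist8b.png',cv2.resize(d['img'],(800,600),interpolation=cv2.INTER_CUBIC))
s=manip.read_state();print(s['t'],s['tcp_pos'],s['force'],s['width'])
M=R.from_rotvec(s['orientation']).as_matrix();print(M.round(3))
E
```

```text
7.55 [487.71893871 249.67932911  40.40843351] [ 1.06227993 -0.16375763  1.24538665] 0.1496797801219621
[[ 0.     0.537  0.843]
 [ 0.     0.843 -0.537]
 [-1.     0.     0.   ]]
```

View pics/wrist8b.png

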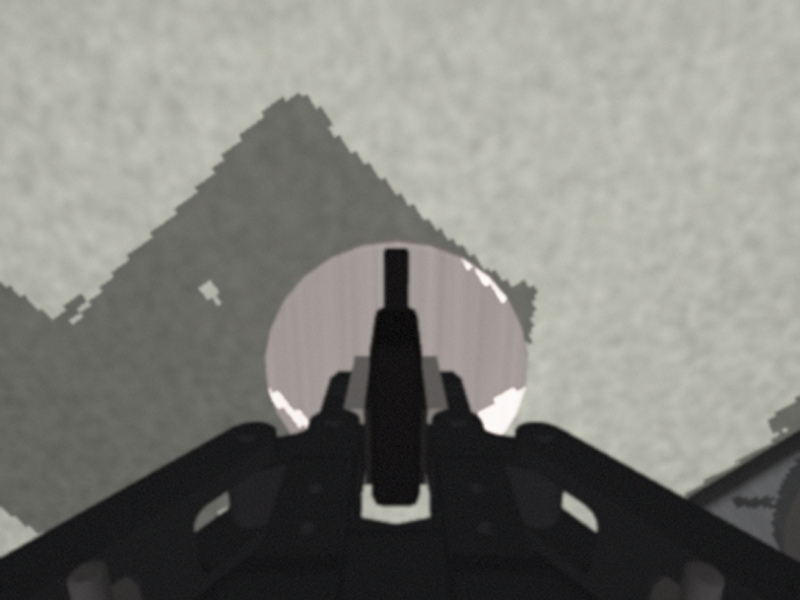

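```bash
python3 - <<'E'
from h import *
s=1.5625
T=np.array([487.7,249.7]);ty=np.array([.537,.843]);tz=np.array([.843,-.537])
for n,u,v,z in [('ridge end',397,249,36),('ridge end',397,249,34),('disc top',397,241.5,32),('disc L',265,360,32),('disc R',528,360,32),('barend',397,309,70),('bar near',397,504,70)]:
    p=plane('wrist8',u/s-.2,v/s-.2,z)[:2]-T; print(n,z,'y',p@ty,'z',p@tz)
E
```

```text
ridge end 36 y 43.22046132408808 z 0.8516351967420592
ridge end 34 y 42.86325208985404 z 0.8603322465891771
disc top 32 y 44.9394752520176 z 0.8665976560869051
disc L 32 y 3.8341526182953363 z -44.60424435453427
disc R 32 y 3.8059193765022954 z 46.096322442159504
barend 70 y 34.11029868547749 z 0.7189568879868623
bar near 70 y -23.889418580126623 z 0.7769138926536335
```

Gripped: width 0.148 is about 13 mm for the 14 mm bar, and the lid is centred within about 1 mm. I lift it and carry it over the pot, aligned for entry.

Emit:
{"fn": "carry_out", "kwargs": {
  "rot": [
    [0, 0, 0],
    [0, 0, 0],
    [8, 0, 0],
    [16, 0, 0],
    [24, 0, 0],
    [32, 0, 0],
    [40, 0, 0],
    [48, 0, 0],
    [50.5, 0, 0],
    [50.5, 0, 0],
    [50.5, 0, 0],
    [50.5, 0, 0]
  ],
  "offset": [
    [-0.04, 0, 0],
    [-0.09, 0, 0],
    [-0.135, -0.01, 0.025],
    [-0.16, -0.025, 0.065],
    [-0.16, -0.04, 0.105],
    [-0.16, -0.053, 0.145],
    [-0.16, -0.066, 0.185],
    [-0.16, -0.077, 0.216],
    [-0.16, -0.077, 0.216],
    [-0.16, -0.077, 0.216],
    [-0.16, -0.077, 0.216],
    [-0.16, -0.077, 0.216]
  ],
  "fingers": [0, 0, 0, 0, 0, 0, 0, 0, 0, 0, 0, 0]
}}

```text
t: 8.75
tcp_pos: [627.2, 69.5, 199.8]
orientation: [1.117, 1.267, -1.118]
force: [0.3, 0.8, -1.3]
width: 0.145
```

```bash
python3 - <<'E'
from h import *
for n in ['wrist','side','scene']:
    d=grab(n,n+'9')
    im=d['img']
    im={'wrist':im,'side':im[100:250,220:420],'scene':im[100:250,130:330]}[n]
    cv2.imwrite('pics/%s9b.png'%n,cv2.resize(im,(800,600),interpolation=cv2.INTER_CUBIC))
s=manip.read_state();print(s['t'],s['tcp_pos'],s['force'],s['width'],s['q'])
M=R.from_rotvec(s['orientation']).as_matrix();print(M.round(3))
E
```

```text
8.9 [627.76082596  69.44420064 200.34000303] [ 0.91326297 -0.72886593 -3.8434253 ] 0.14900320408202042 [-6.65042579e-02  5.70839737e-01  1.44605072e+00  3.24529060e-05
  1.12504284e+00  1.38057295e+00]
[[-0.     0.992  0.123]
 [ 0.     0.123 -0.992]
 [-1.    -0.    -0.   ]]
```

View pics/wrist9b.png

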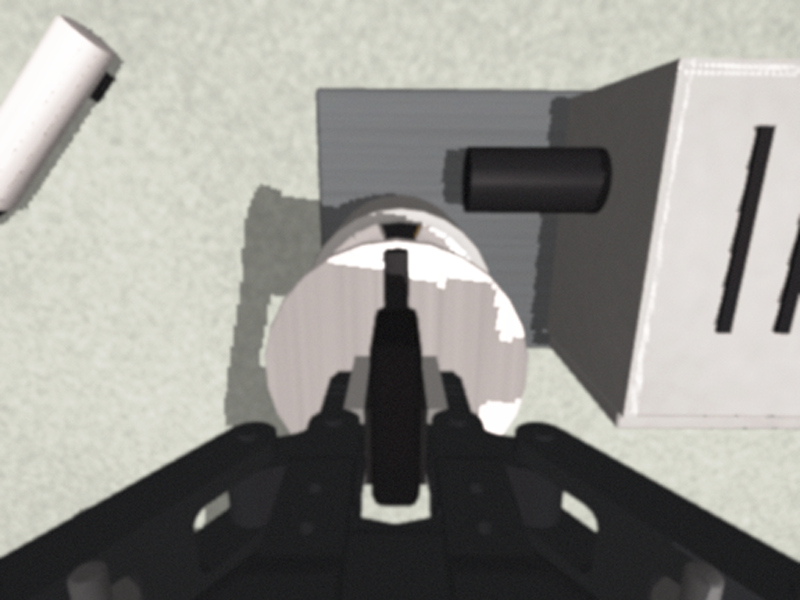

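View pics/side9b.png

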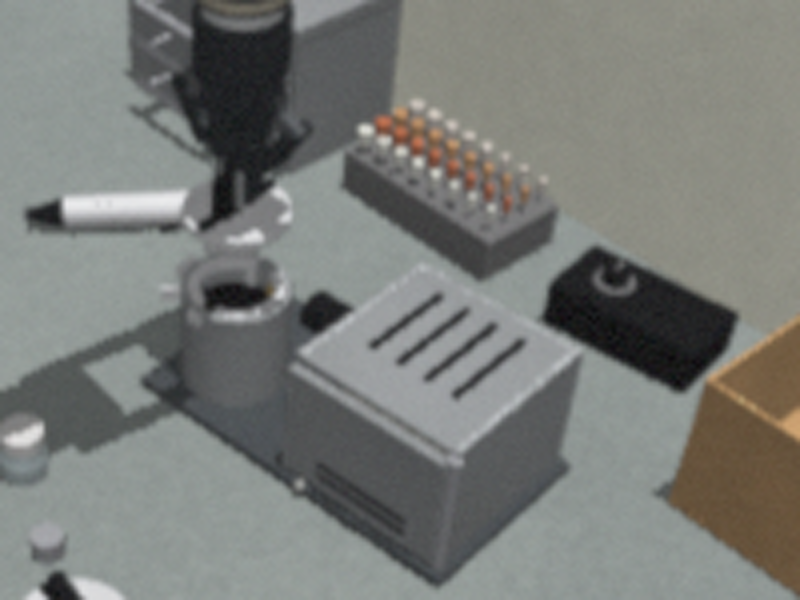

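View pics/scene9b.png

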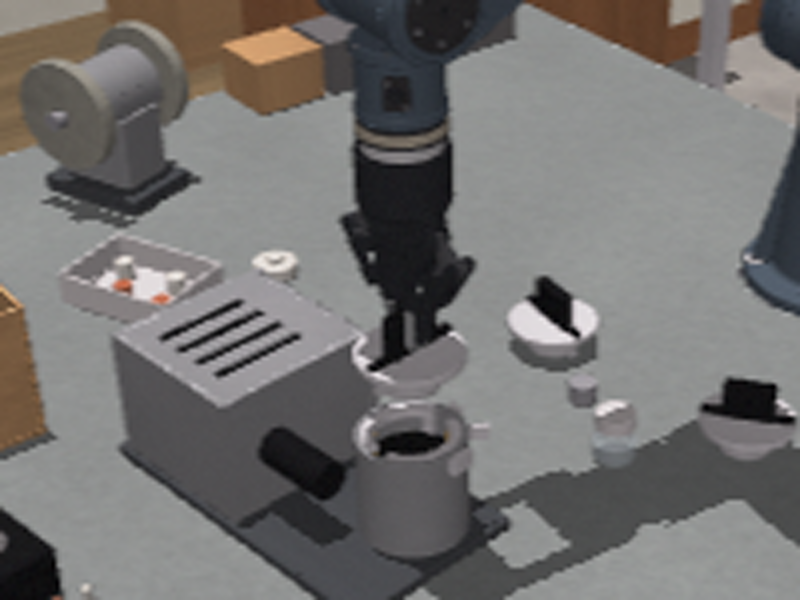

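```bash
python3 - <<'E'
from h import *
s=1.5625
st=manip.read_state();M=R.from_rotvec(st['orientation']).as_matrix();T=st['tcp_pos']
ty,tz=M[:,1],M[:,2]
def q(n,u,v,z):
    p=plane('wrist9',u/s-.2,v/s-.2,z)-T; print(n,'y',round(p@ty,1),'z',round(p@tz,1)); return p
a=q('base cornerL',318,89,12);b=q('base R',580,91,12);d=b-a;print(np.degrees(np.arctan2(d@ty,d@tz)))
a=q('L1',318,90,12);b=q('L2',323,250,12);d=b-a;print(np.degrees(np.arctan2(d@tz,d@ty)))
q('slot L',380,226,110);q('slot R',422,226,110)
q('rim L',330,250,110);q('rim R',490,265,110);q('rim top',405,208,110)
q('disc L',265,360,192);q('disc R',528,360,192);q('disc top',397,241.5,192);q('ridge',397,249,195)
E
```

```text
base cornerL y 114.1 z -49.7
base R y 112.9 z 119.1
-0.3875357590564696
L1 y 113.5 z -49.7
L2 y 9.2 z -50.9
-179.37507953179502
slot L y 39.0 z -7.3
slot R y 39.0 z 13.2
rim L y 27.1 z -32.2
rim R y 19.5 z 47.6
rim top y 47.7 z 4.8
disc L y 3.8 z -44.6
disc R y 3.8 z 45.8
disc top y 44.8 z 0.7
ridge y 42.9 z 0.7
```

```bash
python3 - <<'E'
from h import *
img,_,_=load('wrist9'); cv2.imwrite('pics/w9crop.png',cv2.resize(img[120:190,200:330],None,fx=6,fy=6,interpolation=cv2.INTER_CUBIC))
E
```

```text
(no output)
```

View pics/w9crop.png

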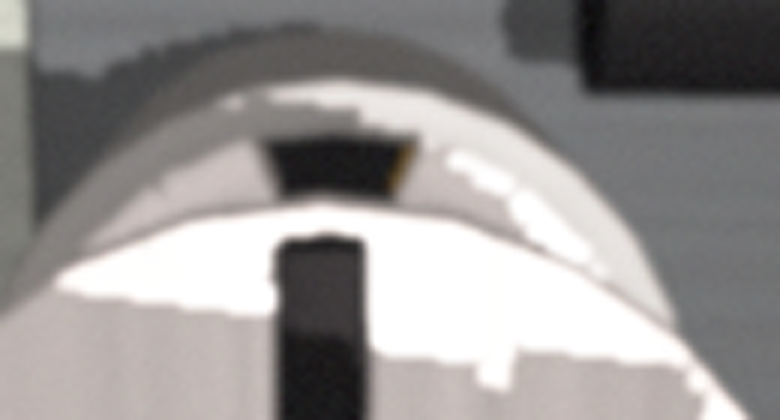

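Over the pot, the slot (centre about x 340 in the crop) sits some 2.5 mm to the right of the ridge line (321), allowing for depth. Orientation agrees within 0.5°. I shift and descend partway.

Emit:
{"fn": "carry_out", "kwargs": {
  "rot": [
    [0, 0, 0],
    [0, 0, 0],
    [0, 0, 0],
    [0, 0, 0],
    [0, 0, 0],
    [0, 0, 0],
    [0, 0, 0]
  ],
  "offset": [
    [0.01, 0, 0.0025],
    [0.025, 0, 0.0025],
    [0.038, 0, 0.0025],
    [0.046, 0, 0.0025],
    [0.052, 0, 0.0025],
    [0.056, 0, 0.0025],
    [0.056, 0, 0.0025]
  ],
  "fingers": [0, 0, 0, 0, 0, 0, 0]
}}

```text
t: 9.6
tcp_pos: [628.4, 66.2, 143.8]
orientation: [1.118, 1.265, -1.119]
force: [-0.2, 0.1, -3.2]
width: 0.149
```

```bash
python3 - <<'E'
from h import *
for n in ['side','scene']:
    d=grab(n,n+'10')
    im=d['img']
    im={'wrist':im,'side':im[140:215,240:340],'scene':im[160:250,190:310]}[n]
    cv2.imwrite('pics/%s10b.png'%n,cv2.resize(im,(800,600),interpolation=cv2.INTER_CUBIC))
s=manip.read_state();print(s['t'],s['tcp_pos'],s['force'],s['wrist_torque'])
E
```

```text
9.7 [628.88319503  66.18070073 144.61848792] [-0.23727121  0.27265659 -2.07568333] [ 0.01677216 -0.03449775 -0.02263833]
```

View pics/side10b.png

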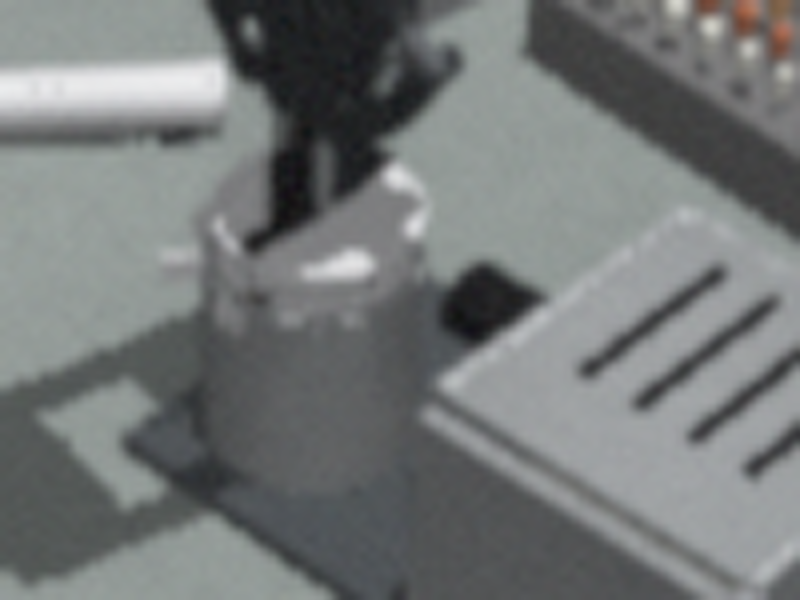

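View pics/scene10b.png

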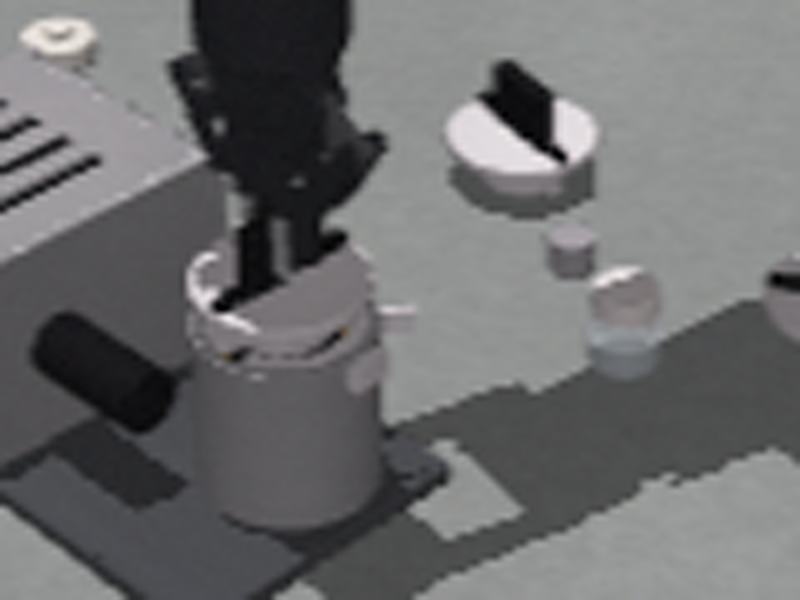

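Foot is in with no contact force. I continue down.

Emit:
{"fn": "carry_out", "kwargs": {
  "rot": [
    [0, 0, 0],
    [0, 0, 0],
    [0, 0, 0],
    [0, 0, 0],
    [0, 0, 0]
  ],
  "offset": [
    [0.003, 0, 0],
    [0.006, 0, 0],
    [0.009, 0, 0],
    [0.012, 0, 0],
    [0.012, 0, 0]
  ],
  "fingers": [0, 0, 0, 0, 0]
}}

```text
t: 10.2
tcp_pos: [628.1, 66.2, 131.7]
orientation: [1.118, 1.265, -1.12]
force: [0.3, -0.0, -1.8]
width: 0.153
```

Lugs are past the rim top, with still no contact force. Now I press home.

Emit:
{"fn": "carry_out", "kwargs": {
  "rot": [
    [0, 0, 0],
    [0, 0, 0],
    [0, 0, 0],
    [0, 0, 0],
    [0, 0, 0]
  ],
  "offset": [
    [0.003, 0, 0],
    [0.006, 0, 0],
    [0.008, 0, 0],
    [0.01, 0, 0],
    [0.01, 0, 0]
  ],
  "fingers": [0, 0, 0, 0, 0]
}}

```text
t: 10.7
tcp_pos: [628.8, 66.0, 126.3]
orientation: [1.119, 1.263, -1.118]
force: [-5.8, -1.1, 18.3]
width: 0.149
```

```bash
python3 - <<'E'
from h import *
for n in ['side','scene','wrist']:
    d=grab(n,n+'11')
    im=d['img']
    im={'wrist':im,'side':im[140:215,240:340],'scene':im[160:250,190:310]}[n]
    cv2.imwrite('pics/%s11b.png'%n,cv2.resize(im,(800,600),interpolation=cv2.INTER_CUBIC))
s=manip.read_state();print(s['t'],s['tcp_pos'],s['force'],s['wrist_torque'])
E
```

```text
10.85 [628.81348487  65.94534284 126.24082906] [-5.19124749 -1.53443898 17.72315804] [0.35256479 1.10452388 0.00312964]
```

View pics/side11b.png

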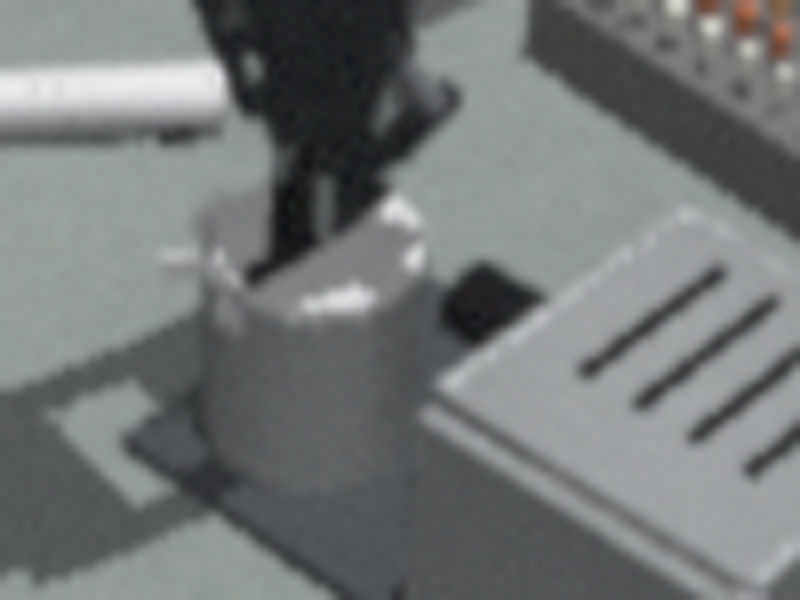

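View pics/wrist11b.png

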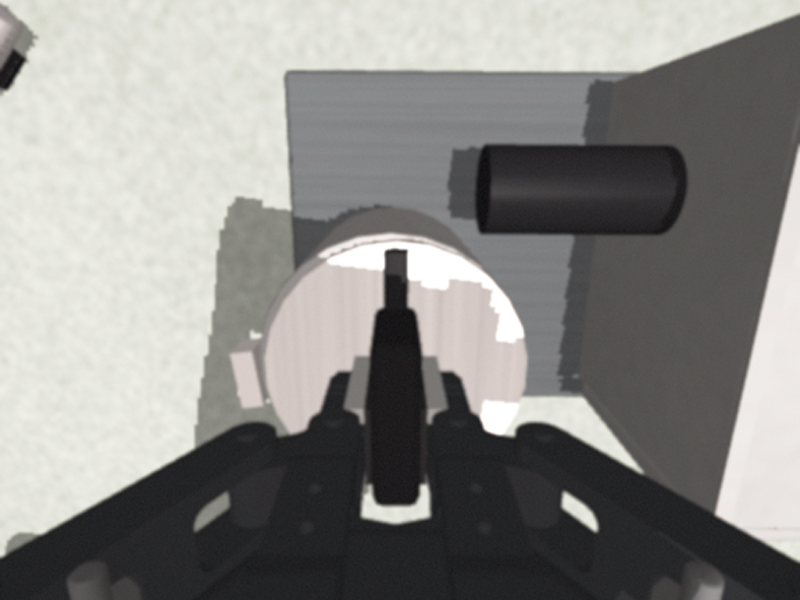

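Seated: TCP z is 126.3 (126.4 expected), with an 18 N press and the disc flush on the rim. Next I turn it clockwise 40° with a lighter press.

Emit:
{"fn": "carry_out", "kwargs": {
  "rot": [
    [5, 0, 0],
    [10, 0, 0],
    [15, 0, 0],
    [20, 0, 0],
    [25, 0, 0],
    [29, 0, 0],
    [29, 0, 0]
  ],
  "offset": [
    [-0.001, -0.001, 0],
    [-0.002, -0.001, 0],
    [-0.002, -0.001, 0],
    [-0.002, -0.001, 0],
    [-0.002, -0.001, 0],
    [-0.002, -0.001, 0],
    [-0.002, -0.001, 0]
  ],
  "fingers": [0, 0, 0, 0, 0, 0, 0]
}}

```text
t: 11.55
tcp_pos: [628.3, 67.4, 126.3]
orientation: [1.49, 1.002, -1.484]
force: [-2.2, 2.6, 7.3]
width: 0.148
```

```bash
python3 - <<'E'
from h import *
s=manip.read_state();print(s['t'],s['tcp_pos'],s['force'],s['wrist_torque'],s['width'])
M=R.from_rotvec(s['orientation']).as_matrix();print('yaw',np.degrees(np.arctan2(M[1,1],M[0,1])),M[:,0])
E
```

```text
11.55 [628.31008917  67.39777928 126.2967038 ] [-2.18891036  2.58527345  7.3389223 ] [ 0.74897651  0.31271566 -0.03939517] 0.14838589140275846
yaw -22.083577874846195 [ 0.00253208  0.00216579 -0.99999445]
```

Emit:
{"fn": "carry_out", "kwargs": {
  "rot": [
    [4, 0, 0],
    [8, 0, 0],
    [11, 0, 0],
    [11, 0, 0],
    [11, 0, 0]
  ],
  "offset": [
    [0, 0, 0],
    [0, 0, 0],
    [0, 0, 0],
    [0, 0, 0],
    [0, 0, 0]
  ],
  "fingers": [0, 0, 0, 0, 0]
}}

```text
t: 12.05
tcp_pos: [628.2, 67.4, 126.3]
orientation: [1.623, 0.88, -1.617]
force: [-2.4, 2.9, 6.8]
width: 0.151
```

```bash
python3 - <<'E'
from h import *
for n in ['side','scene','wrist']:
    d=grab(n,n+'12')
    im=d['img']
    im={'wrist':im,'side':im[140:215,240:340],'scene':im[160:250,190:310]}[n]
    cv2.imwrite('pics/%s12b.png'%n,cv2.resize(im,(800,600),interpolation=cv2.INTER_CUBIC))
s=manip.read_state();print(s['t'],s['tcp_pos'],s['force'],s['wrist_torque'],s['width'])
M=R.from_rotvec(s['orientation']).as_matrix();print('yaw',np.degrees(np.arctan2(M[1,1],M[0,1])),M[:,0])
E
```

```text
12.2 [628.23783098  67.38769019 126.2521761 ] [-1.06876324  2.29368731  7.14778607] [0.71109252 0.2356492  0.00434323] 0.14671772466811933
yaw -33.02381863543092 [ 0.0024021   0.00220544 -0.99999468]
```

View pics/side12b.png

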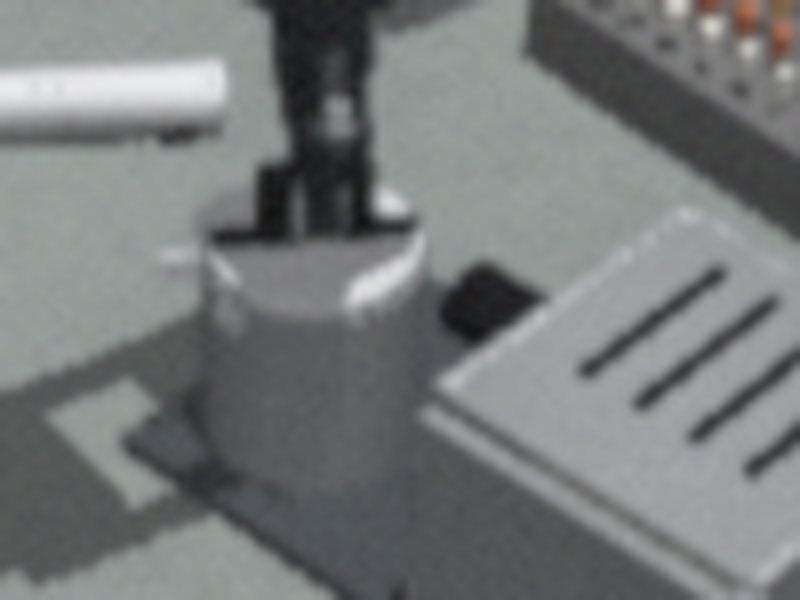

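View pics/wrist12b.png

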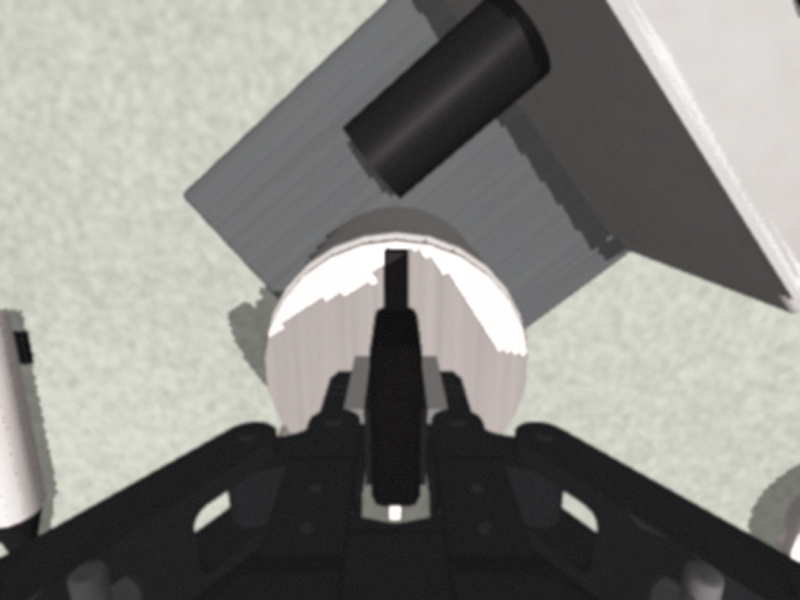

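View pics/scene12b.png

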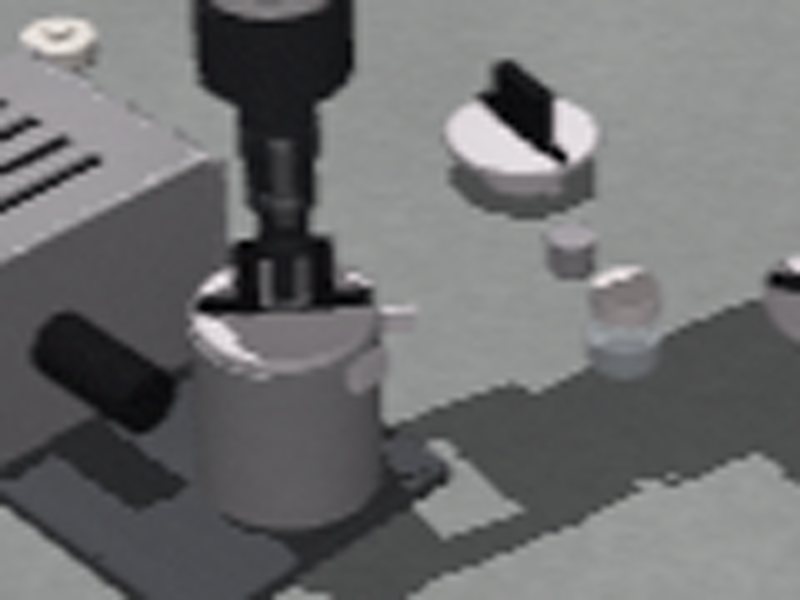

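The fin shows between the fingers at (395,512) in the wrist view, in line with the ridge (x≈397). I check this against the outside views numerically.

```bash
python3 - <<'E'
from h import *
img,_,_=load('scene12'); cv2.imwrite('pics/sc12z.png',cv2.resize(img[195:225,212:260],None,fx=16,fy=16,interpolation=cv2.INTER_CUBIC))
img,_,_=load('side12'); cv2.imwrite('pics/sd12z.png',cv2.resize(img[155:185,255:303],None,fx=16,fy=16,interpolation=cv2.INTER_CUBIC))
def f(fn,x0,y0,k,pts):
    return [plane(fn,x0+u/k-.5+.0,y0+v/k-.5,z)[:2] for u,v,z in pts]
E
```

```text
(no output)
```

View pics/sc12z.png

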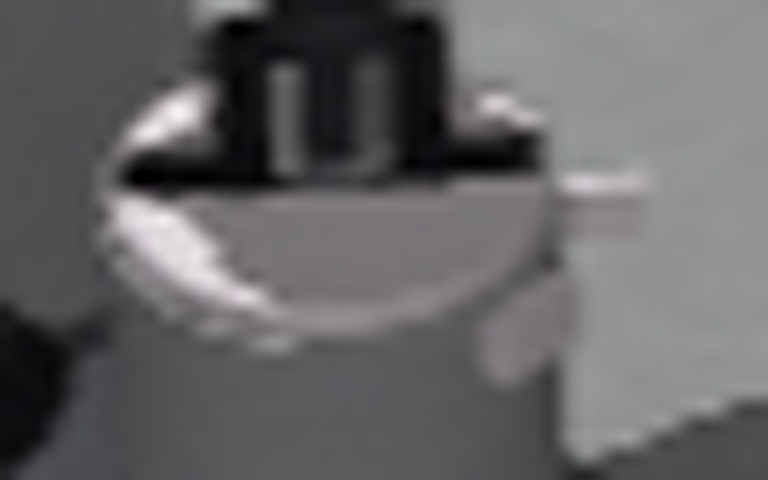

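View pics/sd12z.png

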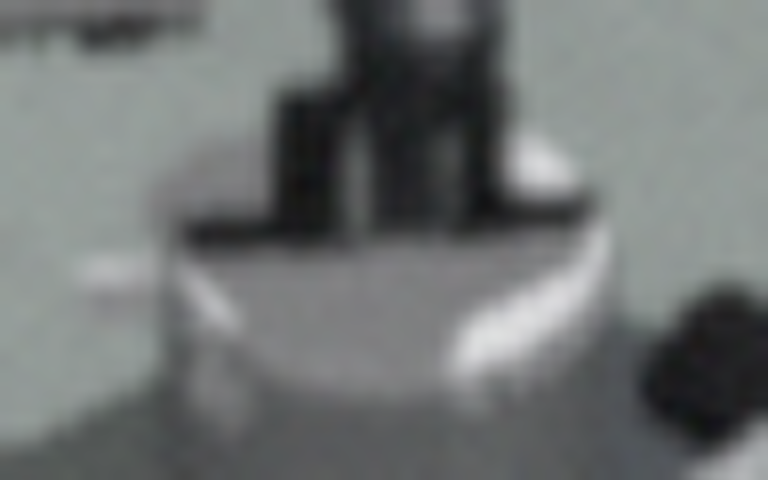

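```bash
python3 - <<'E'
from h import *
def g(fn,x0,y0,u,v,z): return plane(fn,x0+u/16-.5,y0+v/16-.5,z)[:2]
a=lambda d:np.degrees(np.arctan2(d[1],d[0]))
for nm,fn,x0,y0,rl,rr,fi,fo in [('scene','scene12',212,195,(540,155),(128,178),(562,184),(648,184)),('side','side12',255,155,(183,236),(590,205),(155,272),(80,272))]:
    L=g(fn,x0,y0,*rl,120);Rr=g(fn,x0,y0,*rr,120);c=(L+Rr)/2;m=(g(fn,x0,y0,*fi,113)+g(fn,x0,y0,*fo,113))/2
    print(nm,'ridge',a(L-Rr),np.hypot(*(L-Rr)),c,'fin from ridge centre',a(m-c),np.hypot(*(m-c)),'from pot',a(m-[628.2,67.4]))
p=plane('wrist12',395/1.5625-.2,512/1.5625-.2,113)[:2];print('wrist fin',a(p-[628.2,67.4]),np.hypot(*(p-[628.2,67.4])))
E
```

```text
scene ridge 146.84682290017673 85.3869089205081 [627.3329222   70.53184534] fin from ridge centre 144.90367951198294 56.090550063566305 from pot 142.88656511423247
side ridge 147.68608683827637 87.19467899842873 [628.32540052  69.07151303] fin from ridge centre 149.49766996353551 57.853934136719374 from pot 148.02747987184702
wrist fin 146.9950130903151 62.37481649505724
```

Ridge reads 147° in both outside views (tool yaw also says 147.0°). The fin reads 145°, 149.5° and 147° across three views, so they are aligned. I take a final look at the whole scene, then hand in.

```bash
python3 - <<'E'
from h import *
d=grab('side','side13');cv2.imwrite('pics/side13b.png',cv2.resize(d['img'],(800,600),interpolation=cv2.INTER_CUBIC))
s=manip.read_state();print(s['t'],s['tcp_pos'],s['force'],s['width'])
M=R.from_rotvec(s['orientation']).as_matrix();print('yaw',np.degrees(np.arctan2(M[1,1],M[0,1])))
E
```

```text
12.25 [628.24879955  67.38132129 126.30742234] [-3.11095166  3.42895661  7.02170309] 0.14697678190505012
yaw -33.02040580919339
```

View pics/side13b.png

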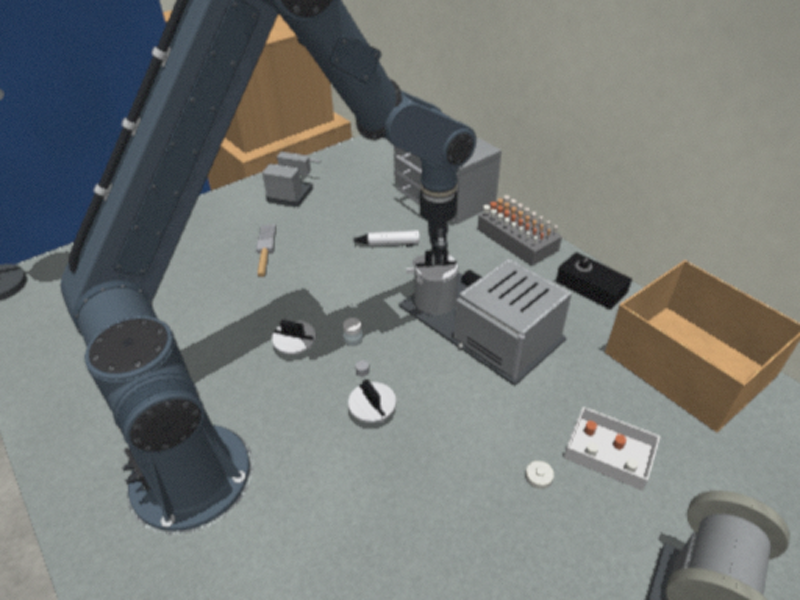

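Bystanders are unmoved. Before handing in, I check the door angle numerically.

```bash
python3 - <<'E'
from h import *
d=load('side13')[0]; cv2.imwrite('pics/sd13z.png',cv2.resize(d[180:245,288:345],None,fx=9,fy=9,interpolation=cv2.INTER_CUBIC))
E
```

```text
(no output)
```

View pics/sd13z.png

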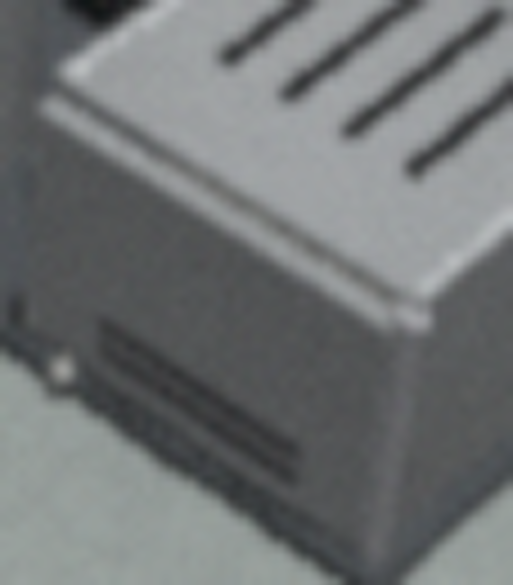

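```bash
python3 - <<'E'
from h import *
g=lambda u,v,z:plane('side13',288+u/9-.45,180+v/9-.45,z)[:2]
a=lambda d:np.degrees(np.arctan2(d[1],d[0]))
o1,o2=g(42,112,128),g(388,330,128); h1,h2=g(62,76,135),g(415,295,135)
print('door outer',o1,o2,a(o1-o2)-90,np.hypot(*(o1-o2)),'house',h1,h2,a(h1-h2)-90)
n=np.array([np.cos(np.radians(7)),np.sin(np.radians(7))])
print('offset free',(h1-o1)@n,'hinge',(h2-o2)@n)
E
```

```text
door outer [578.9655116  -54.65333092] [ 596.81953232 -203.87298472] 6.822961780152667 150.28396833208194 house [591.47509596 -50.64496518] [ 609.63769366 -202.50191404] 6.820367822378728
offset free 12.904836720121866 hinge 12.889708191303123
```

Door and housing front both read 6.82°, so the door angle is 0.00 rad and it is shut.

```bash
python3 -c "
from workcell import manip
print(manip.job_done()); s=manip.read_state(); print(s['t'],s['tcp_pos'],s['width'])"
```

```text
the job is handed in; nothing more can be done
None
the job is handed in; nothing more can be done
```

The filter door is shut, and the lid is in the pot, pressed down and held at the half-way mark. I handed the job in at about 12.3 s with the gripper still holding the lid.

- **Door:** The finger linkage first bore on the door's top edge at about 30 N, so I backed off and finished with the pads higher up. The last push met a hard stop. From the side view, the door and the housing front both read 6.82°, so the door angle is about 0.00 rad.
- **Lid:** I took the leftmost of the three lookalikes. It went in without contact force and seated at tool height 126.3 mm (126.4 expected). I then turned it 40° clockwise, well short of the click pin at about 62° (1.08 rad).
- **Alignment with the fin:** The tool heading gives the ridge at 147.0°, and the two outside views give 146.8° and 147.7°. The fin should be at about 147°. The wrist view gives 147.0°, but the two outside views disagree slightly (144.9° and 149.5°); I put that down to pixel and calibration error.
- **Other things:** The bystanders and the two other lids look unmoved in the last side picture. The wrist moment showed almost no spring torque, so I relied on the pictures and tool heading for the lid's position.

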